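# Sort scouring blocks by feel

## Task

Find out by feel which of the three scouring blocks is coarsest: drag each one along the table to a spot at least 6 cm from where it lay, and leave all three lying on the table until every one has been dragged. Then hang the coarsest by its handle on the hook, lay the middle one flat in the oblong wooden tray and the smoothest flat in the round tin. Set them down rather than drop them, and leave the jar, the can and the cup where they stand.

Things in the scene. Friction and masses are not known exactly. Their poses are not given: they have to be found in the camera images.
- block_a: Scouring block, one of three alike: wood-backed slab 110 x 64 x 20 mm, abrasive sole, about 0.55 kg, straight grey bridge handle. Origin: centre of sole; x along slab and handle bar, z up. Bar 14 x 14 mm, underside 56, top 70 mm above the sole; legs at x = +-47 mm leave an opening 84 mm long, 36 mm high, right through along y. Letter and place do not tell the roughness.
- block_b: Second scouring block, same shape, size and axes as block_a. Dragged level under its own weight alone, a block resists with about 0.65 N (smoothest), 1.9 N (middle) or 4.05 N (coarsest), all three up to 12 % more or less together, masses +-10 %.
- block_c: Third scouring block, same shape, size and axes as block_a. How rough it is has to be felt. Dragged along its bar a block stays flat if held by the middle or the trailing end of the bar; held by the leading end a rough one tends to nose over.
- hook: Fixed steel hook stand. Origin on the table under the middle of the hook's arm; base plate 125 x 90 x 10 mm; 14 mm square post, 158 mm high, at x = +47 mm. From it a round 8 mm bar runs level to -x, axis 150 mm up, to x = -40 mm, then rises to a free tip at x = -47 mm, its top 164 mm up. The free -x end looks roughly towards the robot.
- hook_seat (a point): Middle of the top of the hook's level bar, 154 mm above the table, over the stand's origin: where the handle bar should rest.
- tray: Fixed oblong low wooden tray, 160 (x) x 115 (y) mm outside, 30 mm high, walls and floor 6 mm. Origin: centre of its underside.
- tin: Fixed low round steel tin, 160 mm across at the foot and 166 mm at the rim, 30 mm high, wall 3 mm, floor 4 mm; the inside is about 153 mm across at the floor. Origin: centre of its underside.
- jar: Bystander: glass jar, 66 mm across, 95 mm high, standing loose. Origin: centre of its foot.
- can: Bystander: food can, 72 mm across, 85 mm high, standing loose. Origin: centre of its foot.
- cup: Bystander: white cup, 66 mm across at the rim, 65 mm high, standing loose. Origin: centre of its foot.
There are look-alikes about, which are no part of the job. Leave any blue, orange or yellow look-alike of the block_b alone.

How it is judged (in metres and radians):
On the way:
1. all three blocks lie flat on the table, each more than 55 mm from where it lay at the start (distance of each of block_a, block_b, block_c from where it was at the start of the episode above 0.055 m and height (world z) of each of block_a, block_b, block_c below 0.003 m and angle between each of block_a, block_b, block_c's own z axis and vertical below 0.12 rad), for 0.1 s.
At the end, for the whole second after the job is handed in: Coarsest block hangs still on the hook by its handle (its centre within 50 mm of the seat seen from above, sole over 60 mm up, tilt under 0.4 rad); middle one flat on the tray floor (within 40 x 35 mm of centre), smoothest flat on the tin floor (within 30 mm of centre), at rest (contact force between block_b and hook above 1 N and horizontal distance between block_b and hook_seat below 0.05 m and height (world z) of block_b above 0.06 m and angle between block_b's own z axis and vertical below 0.4 rad and linear speed of each of block_b, block_a, block_c below 0.03 m/s and x of block_a in the frame of tray between -0.04 and 0.04 m and y of block_a in the frame of tray between -0.035 and 0.035 m and height (world z) of block_a below 0.011 m and angle between each of block_a, block_c's own z axis and vertical below 0.12 rad and horizontal distance between block_c and tin below 0.03 m and height (world z) of block_c below 0.009 m); the robot touches nothing.
It fails at once if the jar is shifted by more than 20 mm or tipped (distance of jar from where it was at the start of the episode above 0.02 m or angle between jar's own z axis and vertical above 0.25 rad).
It fails at once if the can is shifted by more than 20 mm or tipped (distance of can from where it was at the start of the episode above 0.02 m or angle between can's own z axis and vertical above 0.25 rad).
It fails at once if the cup is shifted by more than 20 mm or tipped (distance of cup from where it was at the start of the episode above 0.02 m or angle between cup's own z axis and vertical above 0.25 rad).
It fails at once if a block is dropped or thrown (faster than 0.6 m/s with no finger on it) ((linear speed of block_a above 0.6 m/s and contact force between the fingers and block_a below 0.01 N) or (linear speed of block_b above 0.6 m/s and contact force between the fingers and block_b below 0.01 N) or (linear speed of block_c above 0.6 m/s and contact force between the fingers and block_c below 0.01 N)).
It fails at once if a block is turned over or tipped onto its side (angle between any of block_a, block_b, block_c's own z axis and vertical above 1 rad).
It also fails if it takes over 72 s, if anything falls off the work surface, if the arm or the gripper's body presses on something with over 40 N, if the wrist force passes 120 N, or if a joint passes its speed limit or range.

## Robot

A 6-joint arm with a two-finger parallel gripper is mounted at the origin on the work surface. World frame = base frame: x ahead of the robot, y to its left, z up, the work surface at z = 0. Lengths are in mm, angles in rad, forces in N, time in s.
With the tool pointing down it reaches from about 350 to 875 mm from the base axis. Payload 4.2 kg.
Tool frame: the origin (TCP) lies at the very end of the fingers, on their centre line; the grasp point (between the pads) lies arm.hold_point_z behind it (arm.hold_point_z is the distance from the TCP to the grasp point, in mm); y points along the fingers, x is the direction in which the jaws open and shut, and the axes are right-handed (so a half turn about y gives the same grasp; the last joint's range is limited). The gripper opens to 85 mm and grips with 20 to 120 N. Pads are 22 mm wide; open, the fingers measure 114 mm over their backs; the gripper's body (76 mm by 85 mm) begins 54 mm behind the grasp point. The pads swing forward as they close: fully open they stand 13 mm farther back than shut.
Start: joints at [1.574, 0.385, 0.008, 0, -1.194, -0.259], TCP at [158.105, 604.65, 231.312] pointing down, gripper open.
Joint ranges: [-3.14, 3.14], [-1.21, 2.06], [-1.07, 1.41], [-3.16, 2.05], [-2.99, -0.16], [-3.1, 3.1]. Speed limits (rad/s): [2.79, 2.79, 3.14, 3.14, 3.14, 3.14].

## Interface

Orientations are given as a unit quaternion [x, y, z, w].
In Python, from bench import arm gives the robot as it stands.
- The arm moves only by the shell command python3 -m creep 'ROWS'. ROWS is JSON, a list of rows, each a list of 3 entries, a list of its own where there are three numbers: the shift along the world's x, y, z in mm, then the turn, a rotation vector about the world's x, y, z in rad, then the gripper command: -1 is shut, 1 is fully open, values between are in proportion. In form: [[[dx, dy, dz], [wx, wy, wz], jaw], ...]. A call has 1 to 12 rows; each row is the pose to reach, as a shift and turn from the pose commanded when the call began; what a row does not reach only later rows make up. A row lasts 1/12 s, in which the tool goes at most 41.7 mm and 7.16 degrees, less where a joint would pass 70% of its speed; a pose out of reach is approached as far as the arm can. A call with a gripper value outside its range is refused whole. The fingers move at their own pace and stop on an object; the grip force is fixed at half the most. Time passes only in rows, so rows that repeat a pose let the fingers close. It gives the time, the measured TCP pose, the force and the opening at its end, in the units of the state.
- arm.read_state(): the state, without advancing time (a new reading comes with each control period).
- arm.get_image(name): name is "scene" or "side" or "wrist"; returns (picture, depth): 384x512x3 uint8, red, green, blue; 384x512 float32, mm along the optical axis (not along the pixel's ray), 0 where there is no reading.
- arm.camera_params(name): a dict with "camera_matrix" (3x3 intrinsics, pixels), "extrinsics" (4x4, takes a point from world to camera coordinates); the wrist camera has in their place "T_tool_cam" (4x4, takes a point from camera to tool coordinates, whose origin is the TCP and whose axes are the tool frame's). Camera axes: x right, y down, z forward; pixel columns grow to the right and rows downward; lengths in mm; the calibration is good to about 2 mm. A picture is of the moment at which its call begins: read the wrist's pose just before it. camera_params takes no time and is no camera call.
- arm.job_done(): hands the job in, once; it reports no verdict.
The state is a dict: "clock": time; "joints": joint angles; "joint_vel": joint speeds; "joint_efforts": joint torques, N m; "position": TCP position; "ee_rot": TCP orientation; "contact_force": force on the tool from outside, world axes, zero at the start; "wrist_torque": the same for the moment, N m; "gripper_width": finger opening in mm.
Only numpy, scipy, OpenCV 4.12 (cv2) and the standard library are available. Lean on these libraries where they do the work, as an engineer would, in place of code of your own. Each camera call takes 0.05 s, during which the arm holds its last target.

## Working session

There is one attempt and no reset: what is moved stays moved. The work goes in short steps, Python scripts to look and compute and a shell command to move; the robot and the scene stay as the last step left them, time stands still between calls to the robot, and variables do not carry over. Pictures are saved under pics/ and viewed, and the job is handed in when it is done.

```bash
ls -la; mkdir -p pics
python3 - <<'E'
from bench import arm
import cv2, numpy as np, json
s=arm.read_state(); print(s, arm.hold_point_z)
for n in ("scene","side","wrist"):
    im,d=arm.get_image(n); cv2.imwrite(f"pics/{n}0.png",cv2.cvtColor(im,cv2.COLOR_RGB2BGR)); np.save(f"pics/{n}0_d.npy",d)
    p=arm.camera_params(n); print(n,{k:np.round(np.array(v),3).tolist() for k,v in p.items()})
E
```

```text
total 12
drwxr-xr-x  3 agent agent 4096 Dec  7 15:02 .
drwxr-xr-x 23 root  root  4096 Dec  7 15:02 ..
drwxr-xr-x  2 agent agent 4096 Dec  7 15:02 pics
{'clock': 0.0, 'joints': array([ 1.57358558e+00,  3.85536061e-01,  6.61555333e-03, -5.06415871e-04,
       -1.19401315e+00, -2.58584403e-01]), 'joint_vel': array([ 0.00063351,  0.00135738, -0.00044577,  0.00146796,  0.00171234,
        0.00024698]), 'joint_efforts': array([ 3.04202758e-04, -3.92290306e+01,  1.88391727e+01,  4.18626890e+00,
       -4.68288417e-03,  3.70310396e-07]), 'position': array([157.97545289, 604.09016168, 230.22884631]), 'ee_rot': array([ 0.43268114, -0.55923267,  0.56022882, -0.43149684]), 'contact_force': array([-0.35857557,  0.71424299,  0.38785925]), 'wrist_torque': array([-0.03167227, -0.01392494,  0.01250796]), 'gripper_width': 85.29380492018736} 18.700000000000003
scene {'camera_matrix': [[379.999, 0.0, 249.817], [0.0, 379.999, 195.55], [0.0, 0.0, 1.0]], 'extrinsics': [[0.839, 0.544, 0.001, -470.386], [0.393, -0.604, -0.693, -53.929], [-0.376, 0.582, -0.721, 1283.246], [0.0, 0.0, 0.0, 1.0]]}
side {'camera_matrix': [[419.904, 0.0, 251.393], [0.0, 419.904, 198.026], [0.0, 0.0, 1.0]], 'extrinsics': [[0.966, -0.259, 0.01, -466.195], [-0.165, -0.642, -0.749, 223.978], [0.2, 0.722, -0.662, 1286.949], [0.0, 0.0, 0.0, 1.0]]}
wrist {'camera_matrix': [[269.953, 0.0, 252.54], [0.0, 269.953, 200.35], [0.0, 0.0, 1.0]], 'T_tool_cam': [[1.0, 0.0, 0.002, -0.423], [-0.002, -0.328, 0.945, -142.79], [0.001, -0.945, -0.328, 84.817], [0.0, 0.0, 0.0, 1.0]]}
```

View images.

View pics/scene0.png

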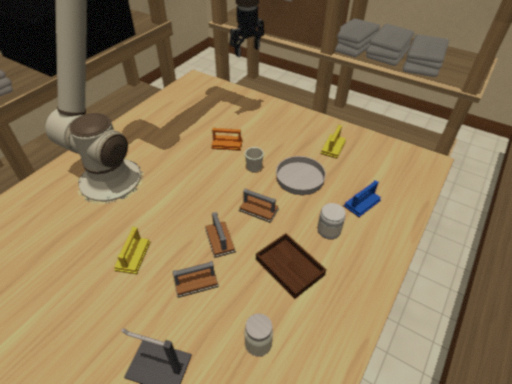

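View pics/side0.png

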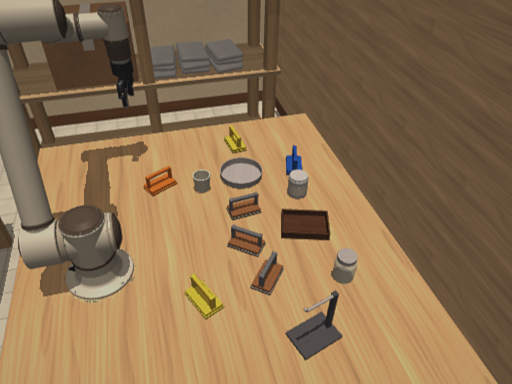

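View pics/wrist0.png

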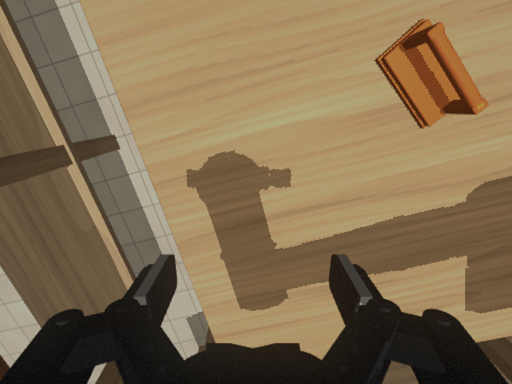

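The scene camera shows three red-brown blocks with grey handles at (258,205), (220,236) and (195,279). The look-alikes are orange (227,140), yellow (333,145) and (133,252), and blue (363,200). Next I'll build a top-down map from depth.

```bash
cat > h.py <<'E'
from bench import arm
import cv2, numpy as np
def cloud(n, im=None, d=None):
    if im is None: im,d=arm.get_image(n)
    p=arm.camera_params(n); K=np.array(p["camera_matrix"]);E=np.array(p["extrinsics"])
    v,u=np.nonzero(d>0); z=d[v,u]
    c=np.stack([(u-K[0,2])/K[0,0]*z,(v-K[1,2])/K[1,1]*z,z],1)
    w=(c-E[:3,3])@E[:3,:3]
    return w, im[v,u]
def topmap(clouds, x0,x1,y0,y1,res=2.0,zmin=-20,zmax=260):
    # image: columns = -y (left is +y) , rows: up = +x
    H=int((x1-x0)/res);W=int((y1-y0)/res)
    img=np.zeros((H,W,3),np.uint8);hm=np.full((H,W),-1e3)
    for w,c in clouds:
        m=(w[:,0]>x0)&(w[:,0]<x1)&(w[:,1]>y0)&(w[:,1]<y1)&(w[:,2]>zmin)&(w[:,2]<zmax)
        w=w[m];c=c[m]; o=np.argsort(w[:,2]);w=w[o];c=c[o]
        r=((x1-w[:,0])/res).astype(int).clip(0,H-1);q=((y1-w[:,1])/res).astype(int).clip(0,W-1)
        for dr in (0,1):
          for dq in (0,1):
            rr=(r+dr).clip(0,H-1);qq=(q+dq).clip(0,W-1)
            ok=w[:,2]>=hm[rr,qq]-3
            img[rr[ok],qq[ok]]=c[ok][:,::-1];hm[rr[ok],qq[ok]]=w[ok,2]
    return img,hm
E
python3 - <<'E'
from h import *
cl=[]
for n in("scene","side"):
    im=cv2.imread(f"pics/{n}0.png")[:,:,::-1];d=np.load(f"pics/{n}0_d.npy")
    cl.append(cloud(n,im,d))
    w,c=cl[-1]; m=(abs(w[:,2])<15)&(w[:,0]>250)&(w[:,0]<800)&(abs(w[:,1])<400); A=np.c_[w[m][:,:2],np.ones(m.sum())]; print(n,np.linalg.lstsq(A,w[m][:,2],rcond=None)[0],np.median(w[m][:,2]))
# per-colour objects
x0,x1,y0,y1=100,1000,-500,600
img,hm=topmap(cl,x0,x1,y0,y1,2.0)
for x in range(200,1000,100): cv2.line(img,(0,int((x1-x)/2)),(8,int((x1-x)/2)),(0,0,255),1);cv2.putText(img,str(x),(10,int((x1-x)/2)),0,.4,(0,0,255))
for y in range(-400,600,100): cv2.line(img,(int((y1-y)/2),440),(int((y1-y)/2),449),(0,0,255),1);cv2.putText(img,str(y),(int((y1-y)/2),438),0,.4,(0,0,255))
cv2.imwrite("pics/top0.png",img)
E
```

```text
scene [1.92698439e-03 1.20194138e-04 7.43135768e-01] 1.1026768829678932
side [ 3.42830203e-03 -1.50953282e-03 -3.29935658e+00] -2.184939536096529
```

View pics/top0.png

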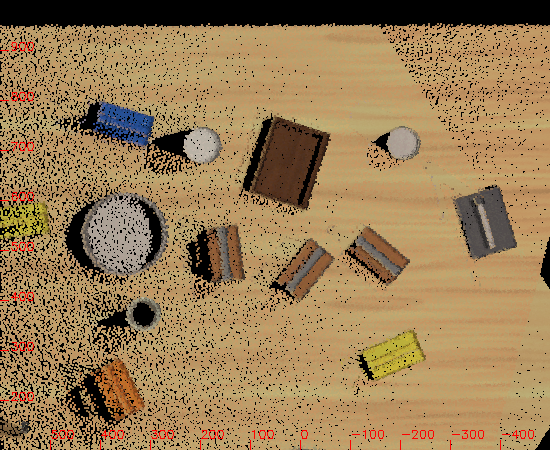

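```bash
cat >> h.py <<'E'
def fit(w,lo,hi,cx,cy,r):
    m=(w[:,2]>lo)&(w[:,2]<hi)&(np.hypot(w[:,0]-cx,w[:,1]-cy)<r)
    p=w[m][:,:2].astype(np.float32)
    if len(p)<5: return None
    (c,s,a)=cv2.minAreaRect(p)
    if s[0]<s[1]: s=(s[1],s[0]);a+=90
    return np.round(c,1),np.round(s,1),round((a+90)%180-90,1),len(p)
E
python3 - <<'E'
from h import *
for n in("scene","side"):
    im=cv2.imread(f"pics/{n}0.png")[:,:,::-1];d=np.load(f"pics/{n}0_d.npy")
    w,c=cloud(n,im,d); w[:,2]-={"scene":1.1,"side":-2.2}[n]
    print(n)
    for nm,x,y in(("L",490,150),("M",460,0),("R",490,-150)):
        print(nm,"bar",fit(w,60,76,x,y,75),"slab",fit(w,10,26,x,y,80))
    for nm,x,y,r,lo,hi in(("tray",670,30,130,24,36),("tin",525,355,110,24,36),("jar",700,-200,60,85,105),("can",700,205,60,75,105),("cup",365,315,60,58,75),("hookplate",560,-365,110,4,16),("hookbar",560,-365,110,140,170),("yellow",285,-190,80,60,76),("blue",750,360,80,60,76),("orange",220,380,80,60,76)):
        print(nm,fit(w,lo,hi,x,y,r))
    m=(w[:,2]>135)&(w[:,2]<175)&(np.hypot(w[:,0]-560,w[:,1]+365)<110)
    q=w[m]; o=np.argsort(q[:,0]); print(np.round(q[o][::max(1,len(q)//25)]).tolist())
E
```

```text
scene
L bar (array([492.7, 153.6]), array([103.4,  18.9]), 5.5, 167) slab (array([492.6, 152.1]), array([108.4,  61.2]), 6.6, 500)
M bar (array([460.2,  -7.5]), array([105.2,  15.7]), -38.9, 169) slab (array([459.9,  -8.3]), array([109.8,  62.3]), -39.2, 500)
R bar (array([ 488. , -154.3]), array([103.6,  16.6]), 50.2, 257) slab (array([ 493.4, -157.6]), array([106.8,  53.8]), 48.7, 694)
tray (array([673.5,  23.3]), array([161.3, 117.1]), -17.8, 499)
tin (array([532.3, 351.7]), array([166.1, 161.1]), -59.5, 206)
jar (array([ 714.5, -202.4]), array([57.1, 54.8]), -56.8, 558)
can (array([709.2, 199.1]), array([67.1, 67. ]), 0.2, 382)
cup (array([371.8, 315. ]), array([65.7, 64.6]), -10.3, 102)
hookplate (array([ 542.4, -369.5]), array([162.8, 125.8]), 53.3, 1833)
hookbar (array([ 555.6, -367.4]), array([104.5,  14.3]), 15.0, 286)
yellow (array([ 288.6, -184.2]), array([104.1,  17. ]), -65.8, 215)
blue (array([750.8, 355.2]), array([105.7,  16.3]), 73.4, 143)
orange (array([220.2, 367.1]), array([102. ,  21.4]), 27.8, 126)
[[506.0, -382.0, 162.0], [511.0, -385.0, 157.0], [514.0, -385.0,
[... 1611 characters left out ...]
07)
[[508.0, -386.0, 158.0], [513.0, -387.0, 162.0], [516.0, -385.0, 159.0], [522.0, -385.0, 153.0], [527.0, -380.0, 151.0], [531.0, -381.0, 156.0], [535.0, -378.0, 155.0], [540.0, -378.0, 156.0], [543.0, -378.0, 152.0], [548.0, -378.0, 153.0], [552.0, -374.0, 155.0], [556.0, -372.0, 150.0], [561.0, -370.0, 154.0], [567.0, -370.0, 152.0], [571.0, -365.0, 156.0], [576.0, -368.0, 150.0], [580.0, -363.0, 154.0], [585.0, -365.0, 155.0], [590.0, -360.0, 151.0], [594.0, -351.0, 154.0], [595.0, -355.0, 154.0], [596.0, -356.0, 160.0], [596.0, -358.0, 153.0], [598.0, -363.0, 161.0], [599.0, -356.0, 159.0], [601.0, -365.0, 136.0], [602.0, -354.0, 159.0], [605.0, -363.0, 153.0], [607.0, -357.0, 157.0]]
```

```bash
cat >> h.py <<'E'
from scipy.spatial.transform import Rotation as Ro
def pose():
    s=arm.read_state(); R=Ro.from_quat(s["ee_rot"]).as_matrix()
    jx=R[:,0]; return s,R,np.degrees(np.arctan2(jx[1],jx[0]))
def show():
    s,R,a=pose()
    print("t %.2f"%s["clock"],"TCP",np.round(s["position"],1),"jaw yaw %.1f"%a,"appr",np.round(R[:,1],3),"F",np.round(s["contact_force"],2),"T",np.round(s["wrist_torque"],3),"w %.1f"%s["gripper_width"],"j",np.round(s["joints"],2))
E
python3 -c "
from h import *
show()"; python3 -m creep --help 2>&1 | head -20
```

```text
t 0.15 TCP [158.  604.2 230.5] jaw yaw -104.7 appr [-0.    -0.002 -1.   ] F [-1.1   0.18  0.05] T [-0.014 -0.061  0.043] w 84.8 j [ 1.57  0.39  0.01 -0.   -1.19 -0.26]
invalid input: not JSON, or not a number
```

```bash
python3 -m creep '[[[30,-40,-10],[0,0,0.1],0.1],[[60,-80,-20],[0,0,0.2],0.1],[[85,-115,-30],[0,0,0.3],0.1],[[110,-148,-50],[0,0,0.38],0.1],[[135,-182,-60],[0,0,0.38],0.1],[[160,-216,-70],[0,0,0.38],0.1],[[185,-250,-80],[0,0,0.38],0.1],[[210,-283,-90],[0,0,0.38],0.1],[[235,-317,-100],[0,0,0.38],0.1],[[260,-350,-110],[0,0,0.38],0.1],[[285,-384,-115],[0,0,0.38],0.1],[[310,-418,-120],[0,0,0.38],0.1]]'; python3 -m creep '[[[25,-34,0],[0,0,0],0.1],[[25,-34,0],[0,0,0],0.1],[[25,-34,0],[0,0,0],0.1]]'
python3 - <<'E'
from h import *
show()
im,d=arm.get_image("wrist");cv2.imwrite("pics/w1.png",im[:,:,::-1])
E
```

```text
clock: 1.15
position: [448.0, 212.6, 115.6]
ee_rot: [0.53, -0.468, 0.468, -0.53]
contact_force: [0.7, 1.2, 0.5]
gripper_width: 46.9
clock: 1.4
position: [473.3, 178.4, 115.7]
ee_rot: [0.529, -0.469, 0.469, -0.529]
contact_force: [0.3, 0.9, 0.9]
gripper_width: 46.9
t 1.40 TCP [473.3 178.4 115.7] jaw yaw -83.2 appr [-0.001 -0.001 -1.   ] F [0.31 0.89 0.91] T [0.018 0.047 0.013] w 46.9 j [ 0.68  0.31 -0.44 -0.   -0.83  1.01]
```

View pics/w1.png

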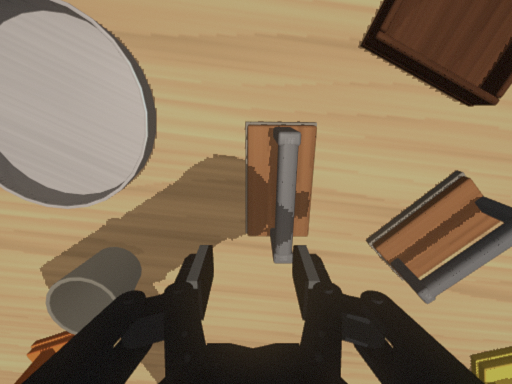

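The wrist view shows the grey-handled block ahead, its bar running between the fingers from (287,130) to (283,260). I'll refine its pose from wrist depth.

```bash
cat >> h.py <<'E'
def wcloud(save=None):
    s,R,a=pose(); im,d=arm.get_image("wrist")
    if save: cv2.imwrite(save,im[:,:,::-1])
    p=arm.camera_params("wrist");K=np.array(p["camera_matrix"]);T=np.array(p["T_tool_cam"])
    v,u=np.nonzero((d>0)&(d<700)); k=v<235; v=v[k];u=u[k]; z=d[v,u]
    c=np.stack([(u-K[0,2])/K[0,0]*z,(v-K[1,2])/K[1,1]*z,z],1)
    w=(c@T[:3,:3].T+T[:3,3])@R.T+s["position"]
    return w,im[v,u]
E
python3 - <<'E'
from h import *
w,c=wcloud()
m=abs(w[:,2])<15; print("table",np.median(w[m][:,2])); w[:,2]-=np.median(w[m][:,2])
for nm,x,y in(("L",493,152),("M",461,-8)):
    print(nm,fit(w,60,76,x,y,75),fit(w,10,26,x,y,80))
print("tray",fit(w,24,36,675,22,130),"tin",fit(w,24,36,533,350,110))
E
```

```text
table 0.7585856647888107
L (array([504.3, 157.7]), array([81.7, 16.2]), 5.2, 2106) (array([493.8, 155.7]), array([107.4,  60.2]), 6.2, 4968)
M (array([489.4, -20.4]), array([16.9,  3.9]), -39.7, 148) (array([468.6, -10.5]), array([87.9, 61.8]), -38.6, 3504)
tray (array([611.9,  45.5]), array([115.8,  28.9]), 72.0, 2137) tin (array([520.8, 326.8]), array([165.1, 104.9]), -23.6, 1815)
```

```bash
python3 -m creep '[[[20,-24.5,-10],[0,0,0],0.1],[[20,-24.5,-40],[0,0,0],0.1],[[20,-24.5,-65],[0,0,0],0.1],[[20,-24.5,-72],[0,0,0],0.1],[[20,-24.5,-72],[0,0,0],0.1]]';python3 - <<'E'
from h import *
show()
E
python3 -m creep '[[[0,0,0],[0,0,0],-0.5],[[0,0,0],[0,0,0],-1],[[0,0,0],[0,0,0],-1],[[0,0,0],[0,0,0],-1]]'
python3 - <<'E'
from h import *
show()
E
```

```text
clock: 1.92
position: [490.7, 156.5, 42.6]
ee_rot: [0.532, -0.468, 0.467, -0.529]
contact_force: [0.0, 0.3, 0.0]
gripper_width: 47.4
t 1.92 TCP [490.7 156.5  42.6] jaw yaw -82.7 appr [-0.004 -0.003 -1.   ] F [0.01 0.28 0.03] T [ 0.046 -0.041 -0.041] w 47.4 j [ 0.62  0.43 -0.49 -0.   -0.66  1.07]
clock: 2.25
position: [493.2, 156.7, 45.7]
ee_rot: [-0.529, 0.468, -0.468, 0.531]
contact_force: [-0.1, -1.2, 2.1]
gripper_width: 13.1
t 2.25 TCP [493.2 156.7  45.7] jaw yaw -82.8 appr [ 0.003  0.002 -1.   ] F [-0.06 -1.19  2.06] T [-0.002  0.076  0.019] w 13.1 j [ 0.62  0.42 -0.49  0.   -0.66  1.07]
```

```bash
python3 -m creep '[[[0,0,0],[0,0,0],-1]]' >/dev/null; python3 -c "
from h import *
show()"; python3 -m creep '[[[0,0,0.6],[0,0,0],-1]]' >/dev/null; python3 -c "
from h import *
show()"; python3 -m creep '[[[0,0,0],[0,0,0],-1]]' >/dev/null; python3 -c "
from h import *
show()"
```

```text
t 2.33 TCP [493.2 156.6  45.6] jaw yaw -82.9 appr [ 0.002  0.001 -1.   ] F [-0.25 -0.62  4.73] T [ 0.067  0.173 -0.03 ] w 12.9 j [ 0.62  0.42 -0.49  0.   -0.66  1.07]
t 2.42 TCP [493.2 156.7  45.7] jaw yaw -82.9 appr [ 0.002  0.002 -1.   ] F [ 1.15  0.7  -1.61] T [ 0.406 -0.182  0.099] w 12.5 j [ 0.62  0.42 -0.48 -0.   -0.66  1.07]
t 2.50 TCP [493.2 156.5  45.6] jaw yaw -82.9 appr [ 0.002  0.001 -1.   ] F [ 0.47 -0.1   2.97] T [0.299 0.032 0.041] w 13.0 j [ 0.62  0.42 -0.48  0.   -0.66  1.07]
```

```bash
S='from h import *
show()'; 
python3 -m creep '[[[3,0.3,0],[0,0,0],-1]]' >/dev/null; python3 -c "$S"
python3 -m creep '[[[5,0.6,0],[0,0,0],-1]]' >/dev/null; python3 -c "$S"
python3 -m creep '[[[5,0.6,0],[0,0,0],-1]]' >/dev/null; python3 -c "$S"
python3 -m creep '[[[5,0.6,0],[0,0,0],-1]]' >/dev/null; python3 -c "$S"
python3 -m creep '[[[5,0.6,0],[0,0,0],-1]]' >/dev/null; python3 -c "$S"
python3 -m creep '[[[5,0.6,0],[0,0,0],-1]]' >/dev/null; python3 -c "$S"
python3 -m creep '[[[5,0.6,0],[0,0,0],-1]]' >/dev/null; python3 -c "$S"
python3 -m creep '[[[5,0.6,0],[0,0,0],-1]]' >/dev/null; python3 -c "$S"
```

```text
t 2.58 TCP [493.7 156.1  45.5] jaw yaw -82.9 appr [-0.003 -0.001 -1.   ] F [-14.87   4.14  17.17] T [1.52  4.024 0.127] w 12.9 j [ 0.62  0.43 -0.48 -0.   -0.67  1.08]
t 2.67 TCP [495.7 155.5  45.6] jaw yaw -82.9 appr [-0.01  -0.004 -1.   ] F [-20.95   1.67  24.46] T [0.941 5.598 0.174] w 12.8 j [ 0.62  0.43 -0.47 -0.   -0.68  1.08]
t 2.75 TCP [500.2 155.4  45.7] jaw yaw -82.9 appr [-0.011 -0.005 -1.   ] F [-15.2   -2.53  19.61] T [-0.158  4.194  0.176] w 12.8 j [ 0.61  0.44 -0.46 -0.   -0.69  1.09]
t 2.83 TCP [505.3 155.6  45.7] jaw yaw -82.9 appr [-0.011 -0.006 -1.   ] F [-15.65  -3.59  19.98] T [-0.225  4.299  0.164] w 12.7 j [ 0.6   0.44 -0.45 -0.   -0.69  1.09]
t 2.92 TCP [510.1 155.9  45.7] jaw yaw -82.9 appr [-0.012 -0.006 -1.   ] F [-17.68  -2.41  21.31] T [-0.365  4.471  0.204] w 12.8 j [ 0.6   0.45 -0.43 -0.   -0.7   1.1 ]
t 3.00 TCP [514.9 156.4  45.7] jaw yaw -82.9 appr [-0.012 -0.006 -1.   ] F [-16.41  -3.06  20.36] T [-0.45   4.442  0.141] w 13.0 j [ 0.6   0.46 -0.42 -0.   -0.71  1.1 ]
t 3.08 TCP [519.9 156.9  45.7] jaw yaw -82.9 appr [-0.012 -0.006 -1.   ] F [-14.95  -3.47  20.73] T [-0.447  4.365  0.169] w 12.9 j [ 0.59  0.46 -0.41 -0.   -0.71  1.11]
t 3.17 TCP [525.  157.5  45.8] jaw yaw -82.9 appr [-0.012 -0.006 -1.   ] F [-15.53  -2.86  20.59] T [-0.556  4.323  0.156] w 13.3 j [ 0.59  0.47 -0.4  -0.   -0.72  1.11]
```

```bash
S='from h import *
show()'; 
python3 -m creep '[[[5,0.6,0.7],[0,0,0],-1]]' >/dev/null; python3 -c "$S"
python3 -m creep '[[[5,0.6,0.7],[0,0,0],-1]]' >/dev/null; python3 -c "$S"
python3 -m creep '[[[5,0.6,0.5],[0,0,0],-1]]' >/dev/null; python3 -c "$S"
python3 -m creep '[[[5,0.6,0],[0,0,0],-1]]' >/dev/null; python3 -c "$S"
python3 -m creep '[[[5,0.6,0],[0,0,0],-1]]' >/dev/null; python3 -c "$S"
python3 -m creep '[[[5,0.6,0],[0,0,0],-1]]' >/dev/null; python3 -c "$S"
```

```text
t 3.25 TCP [530.8 158.5  46. ] jaw yaw -82.9 appr [-0.01  -0.005 -1.   ] F [-7.98 -1.45  7.66] T [-0.306  2.221  0.132] w 12.8 j [ 0.58  0.47 -0.38 -0.   -0.72  1.11]
t 3.33 TCP [537.3 160.   46.1] jaw yaw -82.9 appr [-0.007 -0.003 -1.   ] F [-4.15 -1.12  0.99] T [-0.089  1.021  0.106] w 12.5 j [ 0.58  0.48 -0.37 -0.   -0.73  1.12]
t 3.42 TCP [543.4 161.2  46.1] jaw yaw -82.9 appr [-0.005 -0.002 -1.   ] F [-1.87 -0.28 -1.21] T [-0.07   0.641  0.032] w 12.6 j [ 0.57  0.49 -0.36 -0.   -0.73  1.12]
t 3.50 TCP [549.2 162.1  46. ] jaw yaw -82.9 appr [-0.004 -0.002 -1.   ] F [-3.8  -1.35  0.56] T [-0.111  1.166  0.115] w 12.8 j [ 0.57  0.5  -0.34 -0.   -0.74  1.13]
t 3.58 TCP [554.5 162.9  46. ] jaw yaw -82.9 appr [-0.003 -0.002 -1.   ] F [-3.2   0.11 -1.06] T [0.009 0.921 0.084] w 12.8 j [ 0.57  0.5  -0.33 -0.   -0.74  1.13]
t 3.67 TCP [560.5 164.   46. ] jaw yaw -82.9 appr [-0.001 -0.001 -1.   ] F [-0.8  -0.62 -3.05] T [0.013 0.375 0.042] w 13.0 j [ 0.56  0.51 -0.31 -0.   -0.75  1.13]
```

L resists with about 3.5 N at zero vertical load, and the force slope against load is about 0.62. That points to the coarsest. It moved 67 mm. Releasing it, then on to M.

```bash
python3 -m creep '[[[1,0.1,0],[0,0,0],-1],[[1,0.1,0],[0,0,0],-1]]'; python3 -m creep '[[[0,0,0],[0,0,0],-0.2],[[0,0,0],[0,0,0],0.1],[[0,0,0],[0,0,0],0.1]]'; python3 -c "
from h import *
show()"
```

```text
clock: 3.83
position: [562.4, 164.5, 45.9]
ee_rot: [-0.53, 0.468, -0.468, 0.53]
contact_force: [0.6, -0.2, -4.1]
gripper_width: 13.0
clock: 4.08
position: [562.3, 164.7, 47.5]
ee_rot: [-0.53, 0.468, -0.468, 0.531]
contact_force: [-0.6, 0.3, 0.1]
gripper_width: 46.6
t 4.08 TCP [562.3 164.7  47.5] jaw yaw -82.9 appr [ 0.002  0.001 -1.   ] F [-0.59  0.35  0.14] T [-0.002 -0.027 -0.011] w 46.6 j [ 0.56  0.51 -0.31  0.   -0.75  1.13]
```

```bash
python3 -m creep '[[[0,0,38],[0,0,0],0.1],[[-10,-17,60],[0,0,-0.1],0.1],[[-28,-48,60],[0,0,-0.22],0.1],[[-46,-79,60],[0,0,-0.34],0.1],[[-64,-110,60],[0,0,-0.46],0.1],[[-82,-141,60],[0,0,-0.58],0.1],[[-100,-172,60],[0,0,-0.70],0.1],[[-100,-172,60],[0,0,-0.8],0.1],[[-100,-172,60],[0,0,-0.8],0.1]]'
python3 - <<'E'
from h import *
show()
w,c=wcloud("pics/w2.png")
m=abs(w[:,2])<15; w[:,2]-=np.median(w[m][:,2])
print(fit(w,60,76,461,-8,75),fit(w,10,26,461,-8,80)); print("R",fit(w,60,76,489,-156,75),fit(w,10,26,489,-156,80))
E
```

```text
clock: 4.83
position: [461.0, -9.0, 107.7]
ee_rot: [0.304, -0.638, 0.638, -0.306]
contact_force: [0.6, 0.6, -0.2]
gripper_width: 46.9
t 4.83 TCP [461.   -9.  107.7] jaw yaw -128.9 appr [ 0.002  0.    -1.   ] F [ 0.55  0.57 -0.24] T [-0.002 -0.054 -0.044] w 46.9 j [ 0.33  0.25 -0.55  0.   -0.77  0.56]
(array([480.2, -20.7]), array([55.9, 15.2]), -40.0, 1490) (array([471.6, -14. ]), array([82. , 60.1]), -39.1, 4141)
R (array([ 489.1, -152.4]), array([104.5,  16.1]), 50.2, 4801) (array([ 488.9, -151.6]), array([107.8,  61.9]), 50.4, 7974)
```

View pics/w2.png

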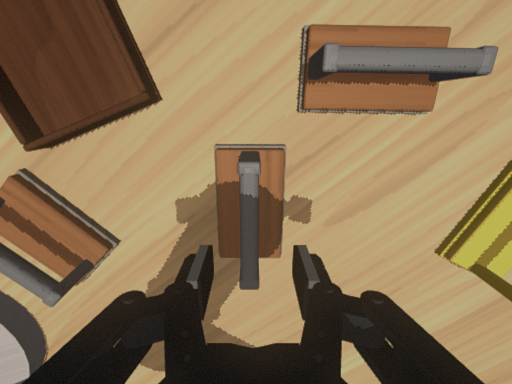

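```bash
S='from h import *
show()'; python3 -m creep '[[[0,0,-30],[0,0,0],0.1],[[0,0,-55],[0,0,0],0.1],[[0,0,-62],[0,0,0],0.1],[[0,0,-62],[0,0,0],-0.3],[[0,0,-62],[0,0,0],-1],[[0,0,-62],[0,0,0],-1],[[0,0,-62],[0,0,0],-1],[[0,0,-62],[0,0,0],-1]]' ; python3 -c "$S"
python3 -m creep '[[[-1.5,1.2,0],[0,0,0],-1]]' >/dev/null; python3 -c "$S"
python3 -m creep '[[[-2.5,2,0],[0,0,0],-1]]' >/dev/null; python3 -c "$S"
```

```text
clock: 5.55
position: [462.9, -7.1, 45.9]
ee_rot: [0.305, -0.637, 0.638, -0.308]
contact_force: [1.2, 1.9, 0.5]
gripper_width: 12.7
t 5.55 TCP [462.9  -7.1  45.9] jaw yaw -128.7 appr [ 0.004  0.001 -1.   ] F [1.16 1.86 0.52] T [ 0.595 -0.095  0.041] w 12.7 j [ 0.34  0.35 -0.62  0.   -0.6   0.56]
t 5.63 TCP [461.8  -6.2  45.9] jaw yaw -128.7 appr [ 0.004  0.001 -1.   ] F [ 1.88 -1.67  1.08] T [-0.605 -0.716  0.005] w 12.9 j [ 0.34  0.35 -0.62  0.   -0.6   0.55]
t 5.72 TCP [459.4  -4.3  45.9] jaw yaw -128.7 appr [ 0.004  0.    -1.   ] F [ 3.66 -2.67  3.36] T [-0.735 -0.869  0.021] w 12.6 j [ 0.35  0.35 -0.63  0.   -0.59  0.55]
```

```bash
S='from h import *
show()'; 
python3 -m creep '[[[-3.9,3.1,0.4],[0,0,0],-1]]' >/dev/null; python3 -c "$S"
python3 -m creep '[[[-3.9,3.1,0.2],[0,0,0],-1]]' >/dev/null; python3 -c "$S"
python3 -m creep '[[[-3.9,3.1,0],[0,0,0],-1]]' >/dev/null; python3 -c "$S"
python3 -m creep '[[[-3.9,3.1,0],[0,0,0],-1]]' >/dev/null; python3 -c "$S"
python3 -m creep '[[[-3.9,3.1,0],[0,0,0],-1]]' >/dev/null; python3 -c "$S"
python3 -m creep '[[[-3.9,3.1,0],[0,0,0],-1]]' >/dev/null; python3 -c "$S"
```

```text
t 5.80 TCP [454.8  -1.3  45.9] jaw yaw -128.7 appr [ 0.003  0.    -1.   ] F [ 2.5  -1.66  0.55] T [-0.431 -0.703  0.043] w 12.9 j [ 0.36  0.34 -0.64  0.   -0.59  0.54]
t 5.88 TCP [450.1   1.9  45.9] jaw yaw -128.7 appr [ 0.002  0.    -1.   ] F [ 3.1  -1.62  0.81] T [-0.577 -0.817 -0.022] w 12.4 j [ 0.37  0.33 -0.65  0.   -0.59  0.53]
t 5.97 TCP [446.2   5.   45.9] jaw yaw -128.7 appr [ 0.002  0.    -1.   ] F [ 3.74 -3.45  3.03] T [-0.835 -0.937 -0.064] w 12.7 j [ 0.38  0.33 -0.66  0.   -0.58  0.52]
t 6.05 TCP [442.3   8.3  45.9] jaw yaw -128.7 appr [ 0.002  0.    -1.   ] F [ 4.05 -2.93  3.85] T [-0.872 -0.975 -0.027] w 13.0 j [ 0.39  0.32 -0.66  0.   -0.58  0.51]
t 6.13 TCP [438.4  11.4  45.9] jaw yaw -128.7 appr [ 0.002  0.    -1.   ] F [ 4.08 -3.07  5.02] T [-0.938 -1.061 -0.032] w 12.9 j [ 0.4   0.32 -0.67  0.   -0.58  0.5 ]
t 6.22 TCP [434.6  14.5  45.9] jaw yaw -128.7 appr [ 0.002  0.    -1.   ] F [ 4.59 -3.23  5.17] T [-0.909 -1.138  0.029] w 13.2 j [ 0.41  0.31 -0.68  0.   -0.57  0.48]
```

```bash
S='from h import *
show()'; 
python3 -m creep '[[[-2.3,1.9,0.4],[0,0,0],-1]]' >/dev/null; python3 -c "$S"
python3 -m creep '[[[-2.3,1.9,0.4],[0,0,0],-1]]' >/dev/null; python3 -c "$S"
python3 -m creep '[[[-2.3,1.9,0],[0,0,0],-1]]' >/dev/null; python3 -c "$S"
python3 -m creep '[[[-2.3,1.9,0],[0,0,0],-1]]' >/dev/null; python3 -c "$S"
python3 -m creep '[[[-2.3,1.9,0.2],[0,0,0],-1]]' >/dev/null; python3 -c "$S"
python3 -m creep '[[[-2.3,1.9,0],[0,0,0],-1]]' >/dev/null; python3 -c "$S"
python3 -m creep '[[[-2.3,1.9,0.2],[0,0,0],-1]]' >/dev/null; python3 -c "$S"
python3 -m creep '[[[-2.3,1.9,0],[0,0,0],-1]]' >/dev/null; python3 -c "$S"
```

```text
t 6.30 TCP [431.4  16.4  45.9] jaw yaw -128.7 appr [ 0.  0. -1.] F [ 2.41 -1.3   1.75] T [-0.45  -0.891 -0.014] w 12.3 j [ 0.42  0.31 -0.69 -0.   -0.57  0.48]
t 6.38 TCP [428.6  18.1  45.9] jaw yaw -128.7 appr [-0.001 -0.    -1.   ] F [ 1.8  -0.85 -0.17] T [-0.321 -0.659  0.006] w 12.9 j [ 0.42  0.31 -0.69 -0.   -0.57  0.47]
t 6.47 TCP [426.3  19.8  45.9] jaw yaw -128.7 appr [-0.001 -0.    -1.   ] F [ 3.06 -1.73  2.04] T [-0.652 -0.836 -0.01 ] w 12.8 j [ 0.43  0.31 -0.7  -0.   -0.57  0.47]
t 6.55 TCP [424.2  21.7  45.9] jaw yaw -128.7 appr [-0.001 -0.    -1.   ] F [ 2.01 -1.9   2.48] T [-0.596 -0.805 -0.021] w 12.6 j [ 0.44  0.3  -0.7  -0.   -0.57  0.46]
t 6.63 TCP [421.6  23.5  45.9] jaw yaw -128.8 appr [-0.002 -0.    -1.   ] F [ 1.95 -1.45 -1.41] T [-0.282 -0.566 -0.038] w 12.8 j [ 0.44  0.3  -0.71 -0.   -0.56  0.45]
t 6.72 TCP [419.3  25.4  45.9] jaw yaw -128.8 appr [-0.002 -0.    -1.   ] F [ 1.79 -1.14 -0.89] T [-0.36  -0.635  0.002] w 12.6 j [ 0.45  0.3  -0.71 -0.   -0.56  0.44]
t 6.80 TCP [416.7  27.2  45.9] jaw yaw -128.8 appr [-0.002 -0.001 -1.   ] F [ 0.53 -0.71 -2.92] T [-0.196 -0.369 -0.031] w 12.9 j [ 0.46  0.29 -0.72 -0.   -0.56  0.44]
t 6.88 TCP [414.3  29.1  45.9] jaw yaw -128.8 appr [-0.002 -0.001 -1.   ] F [ 0.61 -0.85 -2.8 ] T [-0.199 -0.377 -0.067] w 13.0 j [ 0.46  0.29 -0.72 -0.   -0.56  0.43]
```

```bash
S='from h import *
show()'; 
python3 -m creep '[[[-2.3,1.9,-0.2],[0,0,0],-1]]' >/dev/null; python3 -c "$S"
python3 -m creep '[[[-2.3,1.9,-0.2],[0,0,0],-1]]' >/dev/null; python3 -c "$S"
python3 -m creep '[[[-2.3,1.9,-0.3],[0,0,0],-1]]' >/dev/null; python3 -c "$S"
python3 -m creep '[[[-2.3,1.9,-0.5],[0,0,0],-1]]' >/dev/null; python3 -c "$S"
python3 -m creep '[[[-2.3,1.9,-0.6],[0,0,0],-1]]' >/dev/null; python3 -c "$S"
python3 -m creep '[[[-2.3,1.9,-0.6],[0,0,0],-1]]' >/dev/null; python3 -c "$S"
```

```text
t 6.97 TCP [412.4  31.   45.9] jaw yaw -128.7 appr [-0.002 -0.001 -1.   ] F [ 1.17 -1.17 -1.06] T [-0.377 -0.398 -0.036] w 13.1 j [ 0.47  0.29 -0.73 -0.   -0.56  0.42]
t 7.05 TCP [410.5  33.   45.9] jaw yaw -128.7 appr [-0.001 -0.    -1.   ] F [ 1.65 -0.66 -1.4 ] T [-0.409 -0.461  0.015] w 12.6 j [ 0.48  0.28 -0.73 -0.   -0.55  0.42]
t 7.13 TCP [408.7  35.1  45.9] jaw yaw -128.7 appr [ 0. -0. -1.] F [ 1.53 -2.21 -0.03] T [-0.584 -0.545  0.054] w 12.7 j [ 0.49  0.28 -0.74  0.   -0.55  0.41]
t 7.22 TCP [407.2  37.1  45.9] jaw yaw -128.7 appr [ 0.002 -0.    -1.   ] F [ 3.54 -4.42  6.3 ] T [-1.281 -0.914  0.061] w 12.7 j [ 0.49  0.28 -0.74  0.   -0.55  0.4 ]
t 7.30 TCP [405.8  39.2  45.8] jaw yaw -128.6 appr [ 0.003  0.    -1.   ] F [ 5.02 -5.74 10.07] T [-1.767 -1.126 -0.015] w 13.0 j [ 0.5   0.28 -0.75  0.   -0.54  0.39]
t 7.38 TCP [404.5  41.3  45.8] jaw yaw -128.6 appr [ 0.005  0.001 -1.   ] F [ 5.62 -6.68 13.87] T [-2.137 -1.399  0.027] w 13.3 j [ 0.51  0.28 -0.75  0.   -0.54  0.39]
```

```bash
python3 -m creep '[[[0,0,1],[0,0,0],-1],[[0,0,1.5],[0,0,0],-0.3],[[0,0,1.5],[0,0,0],0.1],[[0,0,1.5],[0,0,0],0.1],[[0,0,35],[0,0,0],0.1],[[5,-10,62],[0,0,-0.1],0.1],[[14,-34,62],[0,0,-0.22],0.1],[[25,-60,62],[0,0,-0.34],0.1],[[36,-86,62],[0,0,-0.46],0.1],[[48,-112,62],[0,0,-0.58],0.1],[[60,-138,62],[0,0,-0.7],0.1],[[72,-165,62],[0,0,-0.82],0.1]]'; python3 -m creep '[[[12,-30,0],[0,0,-0.12],0.1],[[12,-30,0],[0,0,-0.24],0.1],[[12,-30,0],[0,0,-0.36],0.1],[[12,-30,0],[0,0,-0.48],0.1],[[12,-30,0],[0,0,-0.60],0.1],[[12,-30,0],[0,0,-0.72],0.1],[[12,-30,0],[0,0,-0.77],0.1],[[12,-30,0],[0,0,-0.77],0.1]]'
python3 - <<'E'
from h import *
show()
w,c=wcloud("pics/w3.png")
m=abs(w[:,2])<15; w[:,2]-=np.median(w[m][:,2])
print("R",fit(w,60,76,489,-154,75),fit(w,10,26,489,-154,80))
E
```

```text
clock: 8.38
position: [473.8, -125.5, 105.7]
ee_rot: [-0.025, 0.707, -0.707, 0.024]
contact_force: [-0.1, 0.6, 1.6]
gripper_width: 46.9
clock: 9.05
position: [485.3, -154.2, 105.6]
ee_rot: [-0.241, -0.665, 0.665, 0.242]
contact_force: [-0.0, 0.2, 0.8]
gripper_width: 46.9
t 9.05 TCP [ 485.3 -154.2  105.6] jaw yaw 140.1 appr [-0.002  0.    -1.   ] F [-0.04  0.21  0.83] T [ 0.018  0.039 -0.029] w 46.9 j [ 0.01  0.32 -0.44 -0.   -0.81 -0.71]
R (array([ 473. , -172.4]), array([53.4, 15.2]), 48.9, 1453) (array([ 479.7, -163.9]), array([79.1, 62.4]), 50.1, 4082)
```

View pics/w3.png

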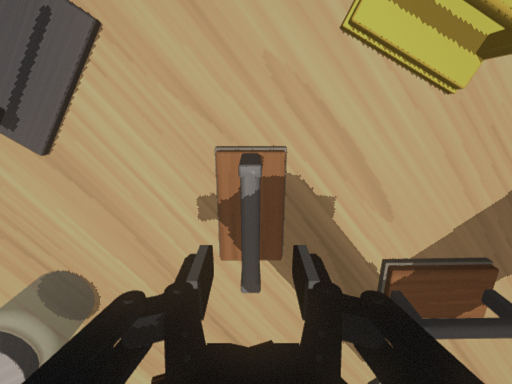

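```bash
S='from h import *
show()'; python3 -m creep '[[[2,-0.5,-30],[0,0,0],0.1],[[2,-0.5,-55],[0,0,0],0.1],[[2,-0.5,-60],[0,0,0],0.1],[[2,-0.5,-60],[0,0,0],-0.3],[[2,-0.5,-60],[0,0,0],-1],[[2,-0.5,-60],[0,0,0],-1],[[2,-0.5,-60],[0,0,0],-1],[[2,-0.5,-60],[0,0,0],-1]]' >/dev/null; python3 -c "$S"
python3 -m creep '[[[-1.3,-1.5,0],[0,0,0],-1]]' >/dev/null; python3 -c "$S"
python3 -m creep '[[[-1.9,-2.3,0],[0,0,0],-1]]' >/dev/null; python3 -c "$S"
python3 -m creep '[[[-1.9,-2.3,0],[0,0,0],-1]]' >/dev/null; python3 -c "$S"
python3 -m creep '[[[-1.9,-2.3,0],[0,0,0],-1]]' >/dev/null; python3 -c "$S"
python3 -m creep '[[[-1.9,-2.3,0],[0,0,0],-1]]' >/dev/null; python3 -c "$S"
python3 -m creep '[[[-1.9,-2.3,0],[0,0,0],-1]]' >/dev/null; python3 -c "$S"
```

```text
t 9.77 TCP [ 488.8 -154.8   47.3] jaw yaw 140.2 appr [ 0.003 -0.    -1.   ] F [-0.6   0.97  1.69] T [ 0.171 -0.008  0.02 ] w 12.9 j [ 0.01  0.41 -0.5   0.   -0.66 -0.7 ]
t 9.85 TCP [ 488.  -156.2   47.3] jaw yaw 140.2 appr [ 0.003 -0.    -1.   ] F [1.09 1.38 2.04] T [ 0.37  -0.255  0.011] w 12.5 j [ 0.01  0.41 -0.5   0.   -0.66 -0.7 ]
t 9.93 TCP [ 486.2 -158.6   47.3] jaw yaw 140.2 appr [ 0.004 -0.    -1.   ] F [1.37 2.1  4.29] T [ 0.453 -0.453 -0.006] w 12.5 j [ 0.    0.41 -0.5   0.   -0.66 -0.7 ]
t 10.02 TCP [ 484.3 -161.1   47.3] jaw yaw 140.2 appr [ 0.004 -0.    -1.   ] F [2.51 1.64 4.3 ] T [ 0.517 -0.389  0.065] w 12.8 j [-0.    0.41 -0.5   0.   -0.65 -0.69]
t 10.10 TCP [ 482.3 -163.5   47.3] jaw yaw 140.2 appr [ 0.004 -0.    -1.   ] F [1.57 2.08 5.11] T [ 0.575 -0.527 -0.021] w 12.6 j [-0.01  0.41 -0.5   0.   -0.65 -0.69]
t 10.18 TCP [ 480.5 -165.9   47.3] jaw yaw 140.2 appr [ 0.004 -0.    -1.   ] F [1.33 1.9  5.83] T [ 0.567 -0.523  0.002] w 12.5 j [-0.01  0.41 -0.51  0.   -0.65 -0.68]
t 10.27 TCP [ 478.6 -168.2   47.3] jaw yaw 140.2 appr [ 0.004 -0.    -1.   ] F [2.24 2.66 6.2 ] T [ 0.574 -0.466 -0.014] w 12.8 j [-0.02  0.41 -0.51  0.   -0.65 -0.68]
```

```bash
S='from h import *
show()'; 
python3 -m creep '[[[-1.9,-2.3,-0.8],[0,0,0],-1]]' >/dev/null; python3 -c "$S"
python3 -m creep '[[[-1.9,-2.3,-0.6],[0,0,0],-1]]' >/dev/null; python3 -c "$S"
python3 -m creep '[[[-1.9,-2.3,0],[0,0,0],-1]]' >/dev/null; python3 -c "$S"
python3 -m creep '[[[-1.9,-2.3,0],[0,0,0],-1]]' >/dev/null; python3 -c "$S"
python3 -m creep '[[[-1.9,-2.3,0],[0,0,0],-1]]' >/dev/null; python3 -c "$S"
python3 -m creep '[[[-1.9,-2.3,1],[0,0,0],-1]]' >/dev/null; python3 -c "$S"
python3 -m creep '[[[-1.9,-2.3,1],[0,0,0],-1]]' >/dev/null; python3 -c "$S"
python3 -m creep '[[[-1.9,-2.3,0.4],[0,0,0],-1]]' >/dev/null; python3 -c "$S"
python3 -m creep '[[[-1.9,-2.3,0],[0,0,0],-1]]' >/dev/null; python3 -c "$S"
python3 -m creep '[[[-1.9,-2.3,0],[0,0,0],-1]]' >/dev/null; python3 -c "$S"
python3 -m creep '[[[-1.9,-2.3,0],[0,0,0],-1]]' >/dev/null; python3 -c "$S"
python3 -m creep '[[[-1.9,-2.3,0],[0,0,0],-1]]' >/dev/null; python3 -c "$S"
```

```text
t 10.35 TCP [ 477.6 -170.5   47.2] jaw yaw 140.2 appr [ 0.006 -0.001 -1.   ] F [ 2.2   4.43 13.21] T [ 1.247 -0.39   0.021] w 12.8 j [-0.02  0.41 -0.51  0.   -0.65 -0.67]
t 10.43 TCP [ 476.6 -172.8   47.2] jaw yaw 140.3 appr [ 0.008 -0.001 -1.   ] F [ 2.42  4.33 15.69] T [ 1.333 -0.538 -0.018] w 12.5 j [-0.03  0.4  -0.51  0.   -0.65 -0.67]
t 10.52 TCP [ 474.9 -175.1   47.3] jaw yaw 140.3 appr [ 0.008 -0.001 -1.   ] F [ 2.47  3.45 11.59] T [ 0.888 -0.674  0.   ] w 12.9 j [-0.03  0.4  -0.52  0.   -0.64 -0.66]
t 10.60 TCP [ 473.  -177.5   47.2] jaw yaw 140.3 appr [ 0.008 -0.001 -1.   ] F [ 3.44  2.16 12.07] T [ 0.933 -0.661 -0.017] w 12.4 j [-0.04  0.4  -0.52  0.   -0.64 -0.66]
t 10.68 TCP [ 471.1 -179.8   47.2] jaw yaw 140.3 appr [ 0.008 -0.001 -1.   ] F [ 2.92  3.32 11.24] T [ 0.898 -0.669  0.016] w 13.0 j [-0.04  0.4  -0.52  0.   -0.64 -0.65]
t 10.77 TCP [ 467.8 -182.1   47.3] jaw yaw 140.2 appr [ 0.005 -0.001 -1.   ] F [1.85 1.97 2.17] T [ 0.222 -0.412 -0.032] w 12.9 j [-0.05  0.4  -0.52  0.   -0.64 -0.65]
t 10.85 TCP [ 464.2 -184.3   47.3] jaw yaw 140.2 appr [ 0.002 -0.    -1.   ] 
[... 215 characters left out ...]
[-0.06  0.4  -0.53 -0.   -0.65 -0.64]
t 11.02 TCP [ 459.9 -188.9   47.3] jaw yaw 140.2 appr [ 0. -0. -1.] F [0.65 1.19 4.27] T [ 0.433 -0.431  0.021] w 12.9 j [-0.06  0.39 -0.53  0.   -0.64 -0.63]
t 11.10 TCP [ 458.2 -191.1   47.3] jaw yaw 140.2 appr [ 0.001 -0.    -1.   ] F [2.24 1.16 4.64] T [ 0.461 -0.482 -0.051] w 12.4 j [-0.07  0.39 -0.53  0.   -0.64 -0.63]
t 11.18 TCP [ 456.3 -193.4   47.3] jaw yaw 140.2 appr [ 0.001 -0.    -1.   ] F [1.17 1.62 4.35] T [ 0.443 -0.442 -0.044] w 12.7 j [-0.07  0.39 -0.54  0.   -0.64 -0.62]
t 11.27 TCP [ 454.4 -195.7   47.3] jaw yaw 140.2 appr [ 0.001 -0.    -1.   ] F [2.02 1.54 4.39] T [ 0.465 -0.517 -0.013] w 12.4 j [-0.08  0.39 -0.54  0.   -0.64 -0.62]
```

```bash
S='from h import *
show()'; 
python3 -m creep '[[[-2.5,-3,0.5],[0,0,0],-1]]' >/dev/null; python3 -c "$S"
python3 -m creep '[[[-2.5,-3,0.3],[0,0,0],-1]]' >/dev/null; python3 -c "$S"
python3 -m creep '[[[-2.5,-3,0.2],[0,0,0],-1]]' >/dev/null; python3 -c "$S"
python3 -m creep '[[[-2.5,-3,0.2],[0,0,0],-1]]' >/dev/null; python3 -c "$S"
python3 -m creep '[[[-2.5,-3,0.2],[0,0,0],-1]]' >/dev/null; python3 -c "$S"
python3 -m creep '[[[0,0,0],[0,0,0],-1],[[0,0,0],[0,0,0],-0.3],[[0,0,0],[0,0,0],0.1],[[0,0,0],[0,0,0],0.1],[[0,0,30],[0,0,0],0.1],[[0,0,62],[0,0,0],0.1]]'
python3 - <<'E'
from h import *
show()
for n,o in(("scene",1.1),("side",-2.2)):
    im,d=arm.get_image(n); cv2.imwrite(f"pics/{n}1.png",im[:,:,::-1])
    w,c=cloud(n,im,d); w[:,2]-=o
    for nm,x,y in(("L",562,163),("M",404,40),("R",441,-210)):
        print(n,nm,"bar",fit(w,60,76,x,y,75),"slab",fit(w,10,26,x,y,80))
E
```

```text
t 11.35 TCP [ 451.3 -198.6   47.3] jaw yaw 140.2 appr [-0.001  0.    -1.   ] F [1.99 0.8  0.03] T [ 0.124 -0.345  0.049] w 12.7 j [-0.08  0.39 -0.54 -0.   -0.64 -0.61]
t 11.43 TCP [ 448.1 -201.6   47.3] jaw yaw 140.2 appr [-0.002  0.    -1.   ] F [0.88 1.1  0.51] T [ 0.123 -0.325 -0.016] w 12.6 j [-0.09  0.39 -0.54 -0.   -0.64 -0.6 ]
t 11.52 TCP [ 445.3 -204.6   47.3] jaw yaw 140.1 appr [-0.003  0.001 -1.   ] F [ 0.86  0.51 -0.51] T [ 0.115 -0.249  0.068] w 13.0 j [-0.1   0.39 -0.55 -0.   -0.64 -0.6 ]
t 11.60 TCP [ 442.5 -207.6   47.4] jaw yaw 140.1 appr [-0.003  0.001 -1.   ] F [ 0.63  0.3  -3.1 ] T [ 0.029 -0.179  0.041] w 12.6 j [-0.11  0.38 -0.55 -0.   -0.64 -0.59]
t 11.68 TCP [ 439.9 -210.6   47.5] jaw yaw 140.1 appr [-0.004  0.001 -1.   ] F [ 0.15 -0.19 -4.89] T [0.043 0.004 0.017] w 12.5 j [-0.11  0.38 -0.55 -0.   -0.64 -0.58]
clock: 12.18
position: [440.5, -210.1, 109.8]
ee_rot: [-0.239, -0.664, 0.665, 0.243]
contact_force: [0.2, 0.2, 0.5]
gripper_width: 47.1
t 12.18 TCP [ 440.5 -210.1  109.8] jaw yaw 140.2 appr [-0.005  0.001 -1.   ] F [0.17 0.2  0.54] T [-0.002 -0.143  0.006] w 47.1 j [-0.11  0.29 -0.48 -0.   -0.8  -0.58]
scene L bar (array([560.6, 162.1]), array([103.6,  17.5]), 6.1, 182) slab (array([561.6, 159.5]), array([107.7,  62.2]), 7.5, 529)
scene M bar (array([399.8,  40.6]), array([105.5,  15.6]), -39.4, 147) slab (array([398.9,  40.5]), array([109.3,  61.7]), -39.1, 441)
scene R bar (array([ 439.5, -210.5]), array([103.3,  16.6]), 49.7, 242) slab (array([ 443.9, -213.6]), array([109.4,  61.2]), 54.8, 721)
side L bar None slab None
side M bar (array([402.1,  38.2]), array([105.5,  19.6]), -39.7, 141) slab (array([400.4,  36.8]), array([107.5,  64.7]), -39.9, 411)
side R bar (array([ 441.7, -212.5]), array([105.6,  16.6]), 49.9, 176) slab (array([ 442.4, -213.1]), array([110. ,  63.1]), 50.5, 509)
```

View pics/scene1.png

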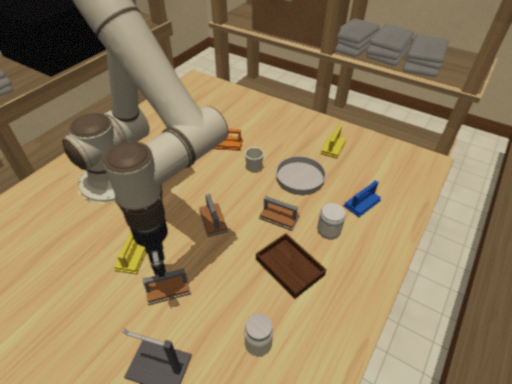

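Ranking by drag force is L, then M, then R. R is clearly the smoothest in every comparison, so it goes to the tin now. I'll recheck L against M before committing those two.

```bash
python3 -m creep '[[[0,-1,-32],[0,0,0],0.1],[[0,-1,-58],[0,0,0],0.1],[[0,-1,-63],[0,0,0],0.1],[[0,-1,-63],[0,0,0],-0.3],[[0,-1,-63],[0,0,0],-1],[[0,-1,-63],[0,0,0],-1],[[0,-1,-63],[0,0,0],-1],[[0,-1,-60],[0,0,0],-1],[[0,-1,-50],[0,0,0],-1],[[0,-1,-30],[0,0,0],-1],[[2,9,-5],[0,0,0],-1],[[5,25,20],[0,0,0],-1]]'; python3 -m creep '[[[5,28,15],[0,0,0],-1],[[10,60,28],[0,0,0],-1],[[16,94,28],[0,0,0],-1],[[22,130,28],[0,0,0],-1],[[28,166,28],[0,0,0],-1],[[34,202,28],[0,0,0],-1],[[40,238,28],[0,0,0],-1],[[46,274,28],[0,0,0],-1],[[52,310,28],[0,0,0],-1],[[58,346,28],[0,0,0],-1],[[64,382,28],[0,0,0],-1],[[70,418,28],[0,0,0],-1]]'; python3 -c "
from h import *
show()"
```

```text
clock: 13.28
position: [445.4, -185.7, 130.8]
ee_rot: [-0.241, -0.664, 0.665, 0.243]
contact_force: [0.1, -0.7, -4.7]
gripper_width: 13.0
clock: 14.28
position: [515.8, 234.0, 158.2]
ee_rot: [-0.24, -0.664, 0.665, 0.241]
contact_force: [0.7, -0.5, -5.1]
gripper_width: 12.4
t 14.28 TCP [515.8 234.  158.2] jaw yaw 140.2 appr [-0.002 -0.    -1.   ] F [ 0.71 -0.52 -5.12] T [-0.035 -0.128  0.001] w 12.4 j [ 0.71  0.35 -0.24 -0.   -0.98 -1.41]
```

```bash
python3 -m creep '[[[5,34,0],[0,0,0],-1],[[10,66,0],[0,0,0],-1],[[14,92,0],[0,0,0],-1],[[17,109,-5],[0,0,0],-1],[[17.7,116.5,-20],[0,0,0],-1],[[17.7,116.5,-40],[0,0,0],-1],[[17.7,116.5,-60],[0,0,0],-1],[[17.7,116.5,-78],[0,0,0],-1],[[17.7,116.5,-90],[0,0,0],-1],[[17.7,116.5,-96],[0,0,0],-1],[[17.7,116.5,-98],[0,0,0],-1],[[17.7,116.5,-99],[0,0,0],-1]]'
python3 - <<'E'
from h import *
show()
for n,o in(("scene",1.1),("side",-2.2)):
    im,d=arm.get_image(n); cv2.imwrite(f"pics/{n}2.png",cv2.resize(im[120:240,160:360,::-1] if n=="scene" else im[100:220,180:380,::-1],None,fx=4,fy=4))
E
```

```text
clock: 15.28
position: [534.8, 349.0, 59.7]
ee_rot: [0.241, 0.665, -0.665, -0.241]
contact_force: [-0.2, -0.7, -4.5]
gripper_width: 12.8
t 15.28 TCP [534.8 349.   59.7] jaw yaw 140.2 appr [ 0.  0. -1.] F [-0.18 -0.68 -4.52] T [-0.007 -0.024 -0.009] w 12.8 j [ 0.83  0.57 -0.16  0.   -0.84 -1.53]
```

View pics/scene2.png

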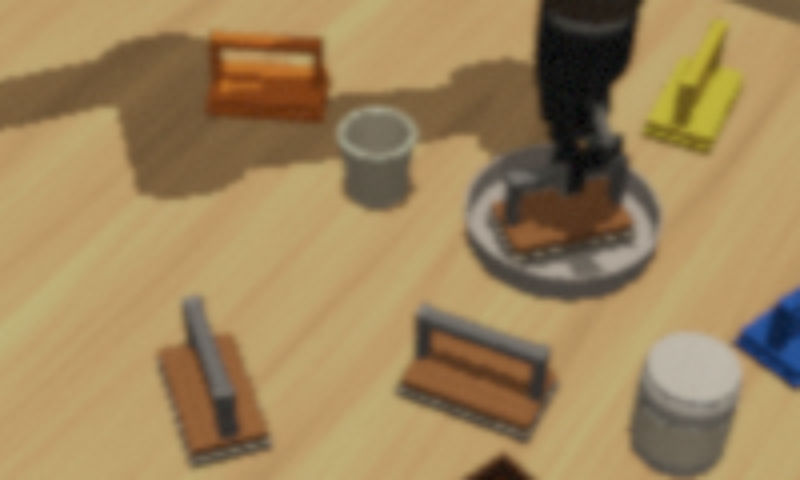

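View pics/side2.png

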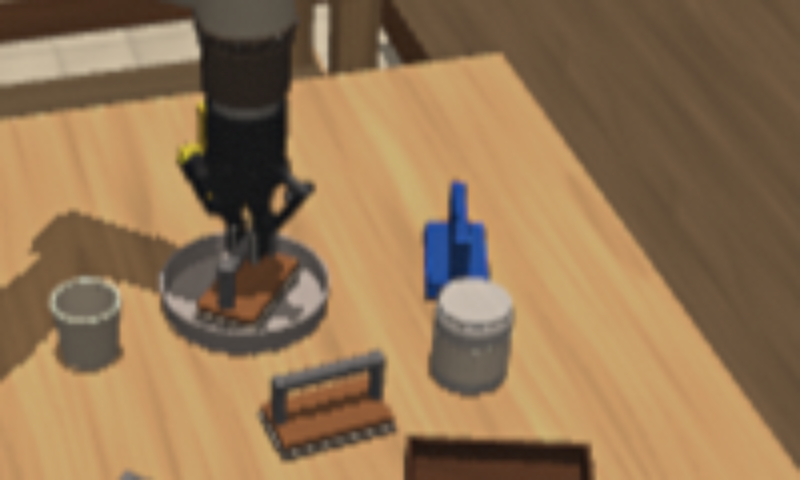

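```bash
S='from h import *
show()'; python3 -m creep '[[[0,0,-4],[0,0,0],-1],[[0,0,-6.5],[0,0,0],-1],[[0,0,-7.5],[0,0,0],-1],[[0,0,-7.5],[0,0,0],-1]]' >/dev/null; python3 -c "$S"
python3 -m creep '[[[0,0,-0.8],[0,0,0],-1],[[0,0,-0.8],[0,0,0],-1]]' >/dev/null; python3 -c "$S"
python3 -m creep '[[[0,0,-0.8],[0,0,0],-1],[[0,0,-0.8],[0,0,0],-1]]' >/dev/null; python3 -c "$S"
```

```text
t 15.72 TCP [534.8 349.3  52.8] jaw yaw 140.2 appr [ 0.001  0.001 -1.   ] F [-0.04 -0.16 -1.72] T [-0.118  0.19   0.029] w 12.8 j [ 0.83  0.57 -0.17  0.   -0.83 -1.53]
t 15.88 TCP [535.  349.4  52.8] jaw yaw 140.2 appr [ 0.002  0.001 -1.   ] F [-1.57 -1.58  3.96] T [-0.325  0.577 -0.018] w 12.4 j [ 0.83  0.57 -0.17  0.   -0.83 -1.53]
t 16.05 TCP [535.3 349.6  52.7] jaw yaw 140.2 appr [ 0.002  0.001 -1.   ] F [-2.57 -1.68  8.31] T [-0.474  0.816 -0.061] w 12.5 j [ 0.83  0.57 -0.17  0.   -0.83 -1.53]
```

```bash
python3 -m creep '[[[0,0,1],[0,0,0],-1],[[0,0,1.5],[0,0,0],-0.4],[[0,0,1.5],[0,0,0],0],[[0,0,1.5],[0,0,0],0],[[0,0,25],[0,0,0],0],[[0,0,62],[0,0,0],0],[[-6,-24,62],[0,0,-0.12],-1],[[-16,-62,62],[0,0,-0.24],-1],[[-26,-100,62],[0,0,-0.36],-1],[[-35,-136,62],[0,0,-0.48],-1],[[-44,-172,62],[0,0,-0.6],-1],[[-51,-197,62],[0,0,-0.72],-1]]';python3 -m creep '[[[0,0,-10],[0,0,-0.045],-1],[[0,0,-10],[0,0,-0.045],-1]]'
python3 - <<'E'
from h import *
show()
w,c=wcloud("pics/w4.png")
m=abs(w[:,2])<15; w[:,2]-=np.median(w[m][:,2])
print("L",fit(w,60,76,561,161,75),fit(w,10,26,561,161,80))
cl=[]
for n,o in(("scene",1.1),("side",-2.2)):
    im,d=arm.get_image(n); cv2.imwrite(f"pics/{n}3.png",im[:,:,::-1])
    w,c=cloud(n,im,d); w[:,2]-=o
    print(n,"L",fit(w,60,76,561,161,75),"Rin tin bar",fit(w,64,80,534,350,75),"slab",fit(w,18,28,534,350,62))
E
```

```text
clock: 17.05
position: [482.1, 149.4, 112.3]
ee_rot: [-0.461, -0.535, 0.536, 0.462]
contact_force: [0.8, -0.4, -0.0]
gripper_width: 0.1
clock: 17.22
position: [482.4, 150.2, 101.6]
ee_rot: [-0.472, -0.526, 0.527, 0.473]
contact_force: [0.1, -0.4, -0.2]
gripper_width: -0.2
t 17.22 TCP [482.4 150.2 101.6] jaw yaw 96.2 appr [-0.002 -0.001 -1.   ] F [ 0.07 -0.41 -0.15] T [-0.014  0.009 -0.051] w -0.2 j [ 0.62  0.32 -0.46 -0.   -0.79 -2.09]
L None (array([509.5, 157. ]), array([60.3,  2.7]), -82.7, 191)
scene L (array([560.7, 161.7]), array([103.6,  16.6]), 6.6, 188) Rin tin bar (array([534. , 347.3]), array([103.8,  18.4]), 49.1, 143) slab (array([533.3, 347.3]), array([106.1,  64.2]), 51.4, 382)
side L (array([562.9, 159.4]), array([104.4,  19.5]), 4.6, 121) Rin tin bar None slab (array([539.2, 338.9]), array([115.5,  48.1]), 27.3, 68)
```

View pics/w4.png

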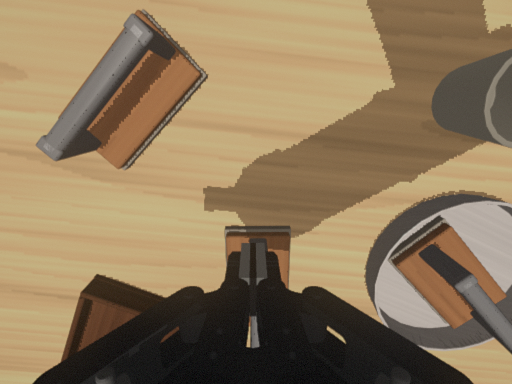

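View pics/side3.png

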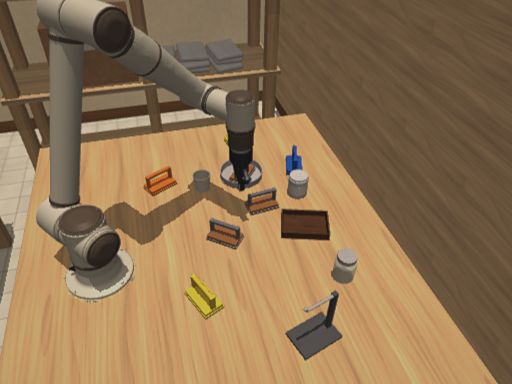

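```bash
S='from h import *
show()'; python3 -m creep '[[[0,1,-35],[0,0,0],-1],[[0,1,-70],[0,0,0],-1],[[0,1,-88],[0,0,0],-1],[[0,1,-91],[0,0,0],-1],[[0,1,-91],[0,0,0],-1]]' >/dev/null; python3 -c "$S"
python3 -m creep '[[[5,0.6,0],[0,0,0],-1]]' >/dev/null; python3 -c "$S"
python3 -m creep '[[[5,0.6,0],[0,0,0],-1]]' >/dev/null; python3 -c "$S"
python3 -m creep '[[[5,0.6,0],[0,0,0],-1]]' >/dev/null; python3 -c "$S"
python3 -m creep '[[[5,0.6,0],[0,0,0],-1]]' >/dev/null; python3 -c "$S"
python3 -m creep '[[[4,0.5,0],[0,0,0],-1]]' >/dev/null; python3 -c "$S"
python3 -m creep '[[[4,0.5,0],[0,0,0],-1]]' >/dev/null; python3 -c "$S"
python3 -m creep '[[[4,0.5,0],[0,0,0],-1]]' >/dev/null; python3 -c "$S"
python3 -m creep '[[[4,0.5,0],[0,0,0],-1]]' >/dev/null; python3 -c "$S"
python3 -m creep '[[[4,0.5,0],[0,0,0],-1]]' >/dev/null; python3 -c "$S"
```

```text
t 17.78 TCP [483.5 153.6  10.6] jaw yaw 96.5 appr [-0.002 -0.001 -1.   ] F [0.61 0.65 0.65] T [ 0.041 -0.049  0.028] w -0.1 j [ 0.63  0.47 -0.53  0.   -0.57 -2.09]
t 17.87 TCP [488.9 154.5  12.3] jaw yaw 96.5 appr [ 0.001  0.    -1.   ] F [-0.12 -0.24 -0.16] T [-0.013 -0.026  0.022] w 0.3 j [ 0.62  0.47 -0.52  0.   -0.58 -2.08]
t 17.95 TCP [495.2 155.5  13.1] jaw yaw 96.4 appr [ 0.003  0.002 -1.   ] F [-0.39 -0.43  0.52] T [-0.001 -0.066 -0.014] w 0.2 j [ 0.62  0.48 -0.51  0.   -0.58 -2.08]
t 18.03 TCP [498.5 155.   12.9] jaw yaw 96.4 appr [-0.001 -0.    -1.   ] F [-8.77  0.25  7.28] T [0.144 2.56  0.036] w -0.4 j [ 0.61  0.48 -0.5  -0.   -0.59 -2.07]
t 18.12 TCP [501.6 154.5  12.5] jaw yaw 96.3 appr [-0.005 -0.002 -1.   ] F [-9.26  0.09  7.02] T [-0.131  2.571  0.026] w 0.1 j [ 0.61  0.49 -0.49 -0.   -0.6  -2.07]
t 18.20 TCP [505.3 154.7  12.4] jaw yaw 96.3 appr [-0.005 -0.002 -1.   ] F [-8.02 -0.93  6.93] T [-0.17   2.173  0.116] w 0.1 j [ 0.6   0.49 -0.48 -0.   -0.61 -2.06]
t 18.28 TCP [509.1 155.1  12.3] jaw yaw 96.3 appr [-0.006 -0.003 -1.   ] F [-8.92 -1.31  7.4 ] T [-0.164  2.441  0.026] w 0.0 j [ 0.6   0.5  -0.47 -0.   -0.61 -2.06]
t 18.37 TCP [513.1 155.5  12.4] jaw yaw 96.3 appr [-0.006 -0.003 -1.   ] F [-7.99 -1.06  7.07] T [-0.205  2.365  0.017] w -0.0 j [ 0.6   0.5  -0.46 -0.   -0.62 -2.06]
t 18.45 TCP [517.1 156.   12.4] jaw yaw 96.3 appr [-0.006 -0.003 -1.   ] F [-8.47 -1.59  7.88] T [-0.237  2.285 -0.016] w -0.3 j [ 0.59  0.51 -0.45 -0.   -0.62 -2.05]
t 18.53 TCP [521.1 156.5  12.4] jaw yaw 96.3 appr [-0.006 -0.003 -1.   ] F [-7.57 -0.5   6.09] T [-0.224  2.343  0.006] w 0.0 j [ 0.59  0.51 -0.44 -0.   -0.63 -2.05]
```

Pushing L at the slab end gives 8.3 N at 7 N extra load, so mu is about 0.66. That agrees with coarsest, so L is coarsest, M middle and R smoothest. Next I grip L off-centre so the fingers clear the hook rod.

```bash
python3 -m creep '[[[-4,-0.5,2],[0,0,0],-1],[[-8,-1,35],[0,0,0],-1],[[-8,-1,75],[0,0,0],0.1],[[5,1,100],[0,0,0],0.1],[[41,5,100],[0,0,0],0.1],[[41,5,100],[0,0,0],0.1]]'
python3 - <<'E'
from h import *
show()
for n,o in(("scene",1.1),("side",-2.2)):
    im,d=arm.get_image(n); cv2.imwrite(f"pics/{n}4.png",im[:,:,::-1])
    w,c=cloud(n,im,d); w[:,2]-=o
    print(n,"L",fit(w,60,76,587,164,75),fit(w,10,26,587,164,75))
w,c=wcloud("pics/w5.png")
m=abs(w[:,2])<15; w[:,2]-=np.median(w[m][:,2])
print("M",fit(w,60,76,401,39,75),fit(w,10,26,401,39,80))
E
```

```text
clock: 19.03
position: [571.6, 165.2, 115.7]
ee_rot: [0.473, 0.531, -0.523, -0.469]
contact_force: [0.7, 0.7, -1.5]
gripper_width: 46.8
t 19.03 TCP [571.6 165.2 115.7] jaw yaw 96.4 appr [ 0.013  0.005 -1.   ] F [ 0.75  0.67 -1.53] T [ 0.004 -0.058  0.018] w 46.8 j [ 0.55  0.43 -0.23  0.   -0.89 -2.02]
scene L (array([586.3, 162.8]), array([103.2,  19.2]), 5.6, 186) (array([589.7, 142.5]), array([106.9,  99.3]), 9.4, 539)
side L (array([587.8, 160.7]), array([102.6,  19. ]), 7.4, 120) (array([588.1, 144.8]), array([108.6, 100.9]), 1.5, 354)
M (array([441.3,  17.7]), array([17.2,  8.3]), -75.4, 458) (array([440.5,  38.4]), array([74. , 41.9]), -81.8, 3247)
```

View pics/side4.png

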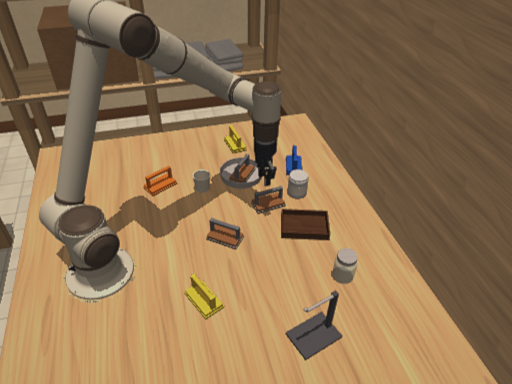

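View pics/w5.png

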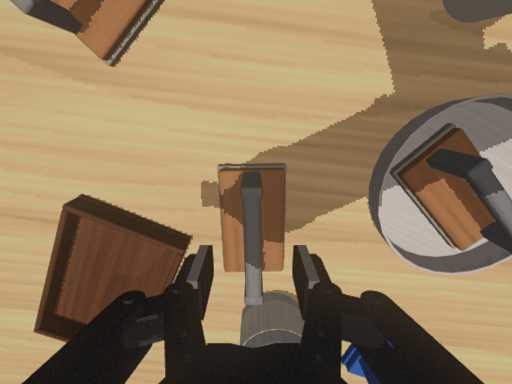

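```bash
python3 -m creep '[[[-9,-2,-15],[0,0,0],0.1],[[-9,-2,-45],[0,0,0],0.1],[[-9,-2,-64],[0,0,0],0.1],[[-9,-2,-69],[0,0,0],0.1],[[-9,-2,-69],[0,0,0],0.1]]'
python3 - <<'E'
from h import *
show()
im,d=arm.get_image("side"); cv2.imwrite("pics/s5.png",cv2.resize(im[150:230,215:335,::-1],None,fx=6,fy=6,interpolation=cv2.INTER_CUBIC))
E
```

```text
clock: 19.6
position: [554.0, 160.2, 40.9]
ee_rot: [-0.471, -0.526, 0.528, 0.472]
contact_force: [0.1, -0.2, 0.1]
gripper_width: 46.9
t 19.60 TCP [554.  160.2  40.9] jaw yaw 96.4 appr [-0.004 -0.002 -1.   ] F [ 0.13 -0.17  0.12] T [ 0.048 -0.037 -0.035] w 46.9 j [ 0.56  0.51 -0.34 -0.   -0.73 -2.02]
```

View pics/s5.png

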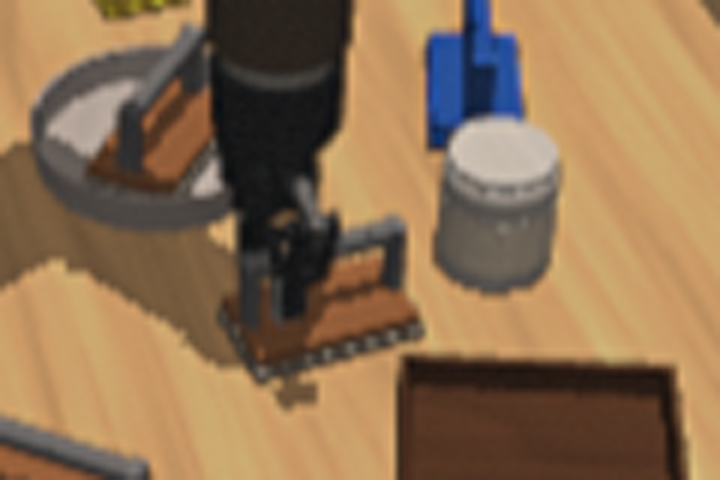

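```bash
python3 -m creep '[[[5,1.5,3],[0,0,0],0.1],[[9,2,5],[0,0,0],0.1],[[9,2,5],[0,0,0],0.1],[[9,2,5],[0,0,0],-0.2],[[9,2,5],[0,0,0],-1],[[9,2,5],[0,0,0],-1],[[9,2,5],[0,0,0],-1],[[9,2,5],[0,0,0],-1]]'
python3 - <<'E'
from h import *
show()
im,d=arm.get_image("side"); cv2.imwrite("pics/s6.png",cv2.resize(im[150:230,215:335,::-1],None,fx=6,fy=6,interpolation=cv2.INTER_CUBIC))
E
```

```text
clock: 20.32
position: [564.6, 162.8, 47.9]
ee_rot: [0.472, 0.527, -0.527, -0.471]
contact_force: [-0.6, -1.6, 4.1]
gripper_width: 12.5
t 20.32 TCP [564.6 162.8  47.9] jaw yaw 96.4 appr [ 0. -0. -1.] F [-0.57 -1.61  4.06] T [-0.2    0.246  0.042] w 12.5 j [ 0.56  0.51 -0.31  0.   -0.75 -2.02]
```

View pics/s6.png

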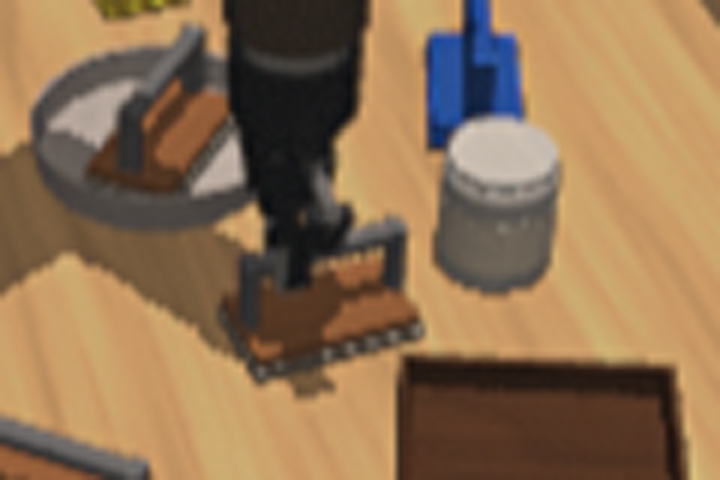

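```bash
python3 -m creep '[[[0,0,3],[0,0,0],-1],[[0,0,10],[0,0,0],-1],[[0,0,22],[0,0,0],-1],[[0,0,38],[0,0,0],-1],[[0,0,56],[0,0,0],-1],[[0,0,76],[0,0,0],-1],[[0,0,98],[0,0,0],-1],[[0,0,115],[0,0,0],-1],[[0,0,124],[0,0,0],-1],[[0,0,124],[0,0,0],-1]]'
python3 - <<'E'
from h import *
show()
im,d=arm.get_image("side"); cv2.imwrite("pics/s7.png",cv2.resize(im[110:230,190:340,::-1],None,fx=5,fy=5,interpolation=cv2.INTER_CUBIC))
E
```

```text
clock: 21.2
position: [565.1, 163.4, 173.1]
ee_rot: [0.472, 0.528, -0.526, -0.471]
contact_force: [0.5, -0.1, -4.9]
gripper_width: 12.5
t 21.20 TCP [565.1 163.4 173.1] jaw yaw 96.4 appr [ 0.003  0.002 -1.   ] F [ 0.53 -0.12 -4.85] T [-0.016 -0.045  0.019] w 12.5 j [ 0.56  0.37 -0.17 -0.   -1.03 -2.02]
```

View pics/s7.png

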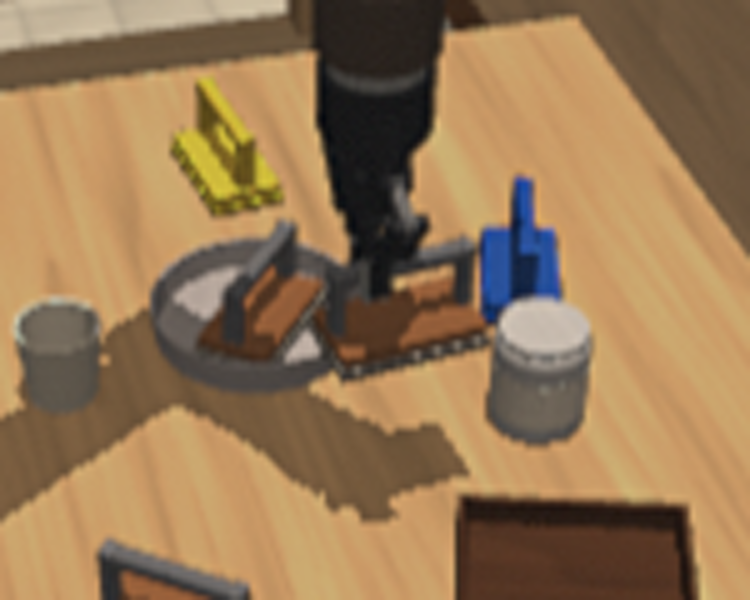

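Run:
```python
from h import *
show()
for n,o in(("scene",1.1),("side",-2.2)):
    im,d=arm.get_image(n); w,c=cloud(n,im,d); w[:,2]-=o
    c=c.astype(int); br=(c[:,0]>c[:,2]*1.6)&(c[:,0]>70)
    m=(np.hypot(w[:,0]-587,w[:,1]-166)<70)&(w[:,2]>128)&(w[:,2]<165)&br
    p=w[m]; A=np.c_[p[:,0]-587,p[:,1]-166,np.ones(len(p))]
    k=np.ones(len(p),bool)
    for _ in range(4):
        s=np.linalg.lstsq(A[k],p[k,2],rcond=None)[0]; r=p[:,2]-A@s; k=abs(r)<4
    print(n,len(p),k.sum(),np.round(s,3),"slab all",fit(w,128,165,587,166,75))
```

```text
t 21.25 TCP [564.2 163.1 171.4] jaw yaw 96.3 appr [-0.     0.001 -1.   ] F [-1.   -0.26 -4.71] T [-0.021  0.132  0.001] w 13.0 j [ 0.56  0.37 -0.17 -0.   -1.03 -2.02]
scene 569 509 [-6.00000e-03  7.00000e-03  1.43112e+02] slab all (array([586.7, 163.1]), array([107.8,  65.6]), 4.7, 713)
side 302 287 [-6.00000e-03 -4.00000e-03  1.41256e+02] slab all (array([585.4, 160.7]), array([109.2,  65.6]), 5.6, 446)
```

```bash
python3 -m creep '[[[-3,-12,0],[0,0,-0.05],-1],[[-8,-36,0],[0,0,-0.13],-1],[[-16,-72,0],[0,0,-0.23],-1],[[-24,-110,0],[0,0,-0.33],-1],[[-32,-148,0],[0,0,-0.43],-1],[[-40,-186,0],[0,0,-0.53],-1],[[-48,-224,0],[0,0,-0.63],-1],[[-57,-262,0],[0,0,-0.73],-1],[[-66,-300,0],[0,0,-0.83],-1],[[-75,-338,0],[0,0,-0.93],-1],[[-84,-376,0],[0,0,-1.03],-1],[[-93,-410,0],[0,0,-1.13],-1]]'; python3 -m creep '[[[-10,-38,0],[0,0,-0.1],-1],[[-18,-72,0],[0,0,-0.19],-1],[[-24,-100,0],[0,0,-0.26],-1],[[-28,-118,0],[0,0,-0.298],-1],[[-29,-126,0],[0,0,-0.298],-1],[[-29,-126,0],[0,0,-0.298],-1],[[-29,-126,0],[0,0,-0.298],-1]]'
python3 - <<'E'
from h import *
show()
im,d=arm.get_image("side"); cv2.imwrite("pics/s8.png",cv2.resize(im[230:384,200:400,::-1],None,fx=4,fy=3.9))
w,c=cloud("side",im,d); w[:,2]+=2.2
print(fit(w,140,152,540,-370,0.1))
im,d=arm.get_image("scene"); cv2.imwrite("pics/s8b.png",cv2.resize(im[264:384,60:260,::-1],None,fx=4,fy=4))
E
```

```text
clock: 22.35
position: [469.8, -248.8, 169.8]
ee_rot: [-0.68, -0.19, 0.192, 0.682]
contact_force: [0.6, -0.1, -4.7]
gripper_width: 12.6
clock: 22.93
position: [441.8, -372.5, 169.9]
ee_rot: [-0.701, -0.089, 0.09, 0.702]
contact_force: [-0.3, 0.3, -5.1]
gripper_width: 12.5
t 22.93 TCP [ 441.8 -372.5  169.9] jaw yaw 14.5 appr [-0.002  0.002 -1.   ] F [-0.32  0.27 -5.13] T [ 0.174  0.046 -0.064] w 12.5 j [-0.42  0.36 -0.2  -0.   -1.02 -2.47]
None
```

View pics/s8.png

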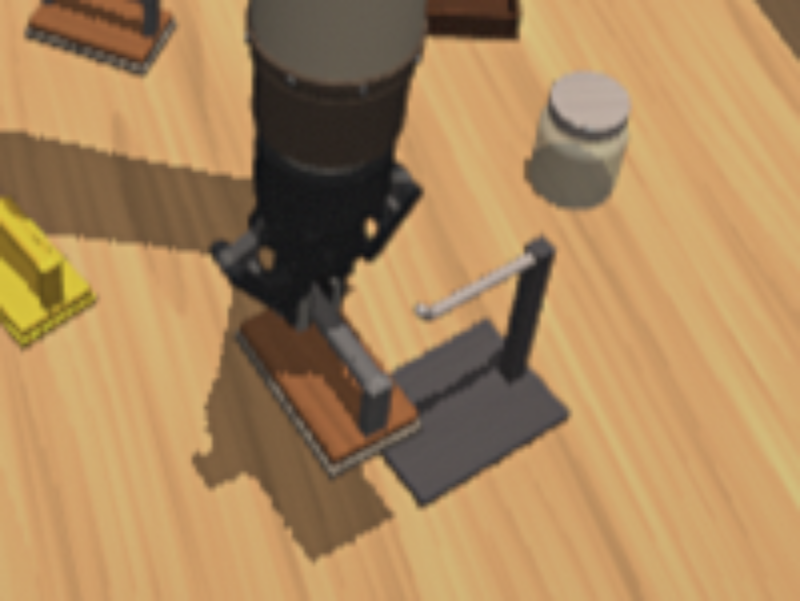

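View pics/s8b.png

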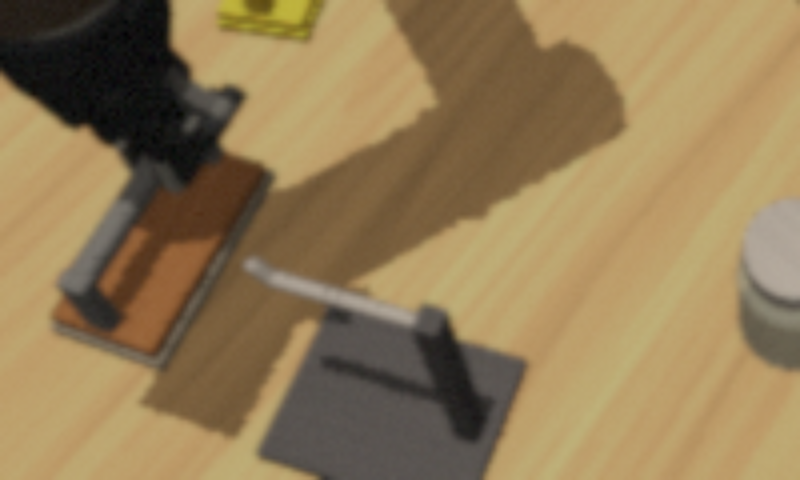

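Run:
```python
from h import *
show()
for n,o in(("scene",1.1),("side",-2.2)):
    im,d=arm.get_image(n); w,c=cloud(n,im,d); w[:,2]-=o
    u=np.array([.968,.25]); v=np.array([-.25,.968]); O=np.array([554.5,-368.5])
    hx=(w[:,:2]-O)@u; hy=(w[:,:2]-O)@v; z=w[:,2]
    m=(hx>-38)&(hx<38)&(abs(hy)<20)&(z>135)&(z<170)
    print(n,"rod: hy vs hx",np.round(np.polyfit(hx[m],hy[m],1),3),"ztop p95",np.round(np.percentile(z[m],[5,50,90,97]),1),m.sum())
    m=(hx>-65)&(hx<-30)&(abs(hy)<20)&(z>135)&(z<175); print(" tip hx min",np.round(np.sort(hx[m])[:4],1), "zmax",np.round(np.sort(z[m])[-4:],1))
    m=(hx>36)&(hx<65)&(abs(hy)<20)&(z>30)&(z<165); print(" post hx rng",np.round(np.percentile(hx[m],[1,50,99]),1),"hy",np.round(np.percentile(hy[m],[1,50,99]),1),"z",np.round(np.percentile(z[m],99),1))
    m=(hx>-165)&(hx<-65)&(abs(hy)<90)&(z>130)&(z<152); P=np.c_[hx[m],hy[m]].astype(np.float32)
    print(" slab",cv2.minAreaRect(P),"z",np.median(z[m]))
    m=(hx>-165)&(hx<-65)&(hy<-5)&(hy>-90)&(z>178)&(z<200); print(" bar hx",np.percentile(hx[m],[2,50,98]),"hy min",hy[m].min(),"z",np.percentile(z[m],[5,50,95]))
```

```text
t 23.03 TCP [ 442.5 -371.9  170.7] jaw yaw 14.6 appr [-0.001  0.001 -1.   ] F [-0.12 -0.42 -4.47] T [ 0.116  0.012 -0.029] w 12.7 j [-0.42  0.36 -0.2  -0.   -1.02 -2.47]
scene rod: hy vs hx [ 0.041 -1.374] ztop p95 [149.5 152.5 154.6 155.3] 159
 tip hx min [-51.9 -50.8 -50.4 -49.3] zmax [163.  164.1 165.1 165.2]
 post hx rng [38.5 50.8 53.3] hy [-6.1 -3.3  8.3] z 158.9
 slab ((-108.76252746582031, 1.2628517150878906), (62.516117095947266, 109.47399139404297), 0.020176513120532036) z 141.5750981914203
 bar hx [-116.44970258 -106.60585646 -102.13554058] hy min -51.02341605638571 z [182.4494174  190.59729363 193.4049393 ]
side rod: hy vs hx [ 0.049 -3.588] ztop p95 [148.8 153.6 155.5 156.9] 95
 tip hx min [-49.6 -49.5 -49.3 -47.9] zmax [162.7 163.1 163.4 166.1]
 post hx rng [37.7 42.7 55.4] hy [-8.6 -5.1  6.6] z 160.0
 slab ((-109.38160705566406, -2.09814453125), (63.640525817871094, 109.4237289428711), 1.381468415260315) z 142.5048278323248
 bar hx [-115.95864884 -109.80027753 -101.20189161] hy min -53.78978261257504 z [182.96926439 191.90545292 194.82857613]
```

```bash
python3 -m creep '[[[0,0,-3],[0,0,0],-1],[[3,0.8,-5],[0,0,0],-1],[[10,2.5,-5],[0,0,0],-1],[[19,5,-5],[0,0,0],-1],[[29,7.5,-5],[0,0,0],-1],[[39,10,-5],[0,0,0],-1],[[49,12.7,-5],[0,0,0],-1],[[58,15,-5],[0,0,0],-1],[[60,15.5,-5],[0,0,0],-1]]'; python3 -c "
from h import *
show()"
python3 -m creep '[[[4,1,0],[0,0,0],-1],[[12,3,0],[0,0,0],-1],[[21,5.4,0],[0,0,0],-1],[[30,7.8,0],[0,0,0],-1],[[37,9.6,0],[0,0,0],-1],[[39.5,10.2,0],[0,0,0],-1],[[39.5,10.2,0],[0,0,0],-1]]'
python3 - <<'E'
from h import *
show()
for n,o in(("scene",1.1),("side",-2.2)):
    im,d=arm.get_image(n); w,c=cloud(n,im,d); w[:,2]-=o
    b=im[264:384,60:260,::-1] if n=="scene" else im[230:384,200:400,::-1]
    cv2.imwrite(f"pics/{n}9.png",cv2.resize(b,None,fx=4,fy=3.9))
    u=np.array([.968,.25]); v=np.array([-.25,.968]); O=np.array([554.5,-368.5])
    hx=(w[:,:2]-O)@u; hy=(w[:,:2]-O)@v; z=w[:,2]
    m=(hx>-60)&(hx<60)&(abs(hy)<90)&(z>120)&(z<141); P=np.c_[hx[m],hy[m]].astype(np.float32)
    print(n," slab",cv2.minAreaRect(P),"z",np.median(z[m]))
E
```

```text
clock: 23.88
position: [504.7, -357.1, 166.3]
ee_rot: [0.702, 0.09, -0.09, -0.701]
contact_force: [0.8, -0.7, -4.4]
gripper_width: 12.8
t 23.88 TCP [ 504.7 -357.1  166.3] jaw yaw 14.6 appr [ 0.001 -0.    -1.   ] F [ 0.78 -0.71 -4.36] T [ 0.105 -0.038  0.014] w 12.8 j [-0.35  0.42 -0.1   0.   -1.04 -2.53]
clock: 24.47
position: [542.8, -347.0, 166.2]
ee_rot: [-0.701, -0.09, 0.09, 0.701]
contact_force: [-0.5, -1.2, -4.9]
gripper_width: 12.7
t 24.47 TCP [ 542.8 -347.   166.2] jaw yaw 14.6 appr [-0.  0. -1.] F [-0.49 -1.2  -4.89] T [0.1   0.065 0.016] w 12.7 j [-0.32  0.47 -0.03 -0.   -1.07 -2.57]
scene  slab ((8.178714752197266, 0.028896331787109375), (110.7494888305664, 90.73329162597656), 89.19371032714844) z 136.79192211508672
side  slab ((7.504985809326172, -1.8710746765136719), (93.26676177978516, 109.73448181152344), 0.5873225927352905) z 137.00297661373003
```

View pics/scene9.png

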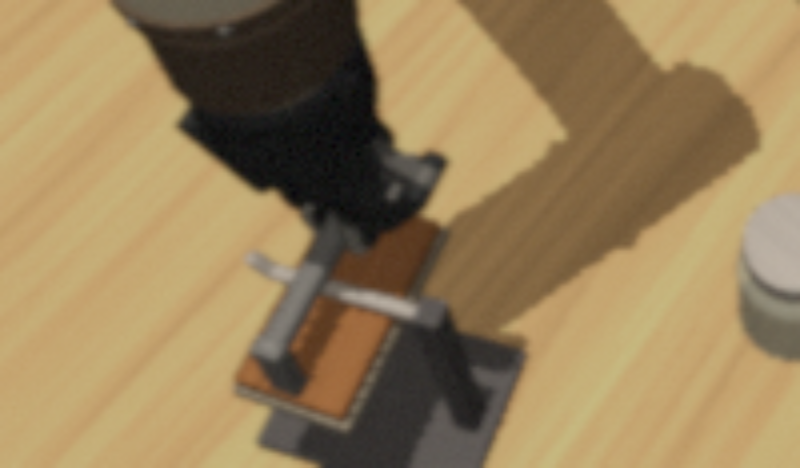

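View pics/side9.png

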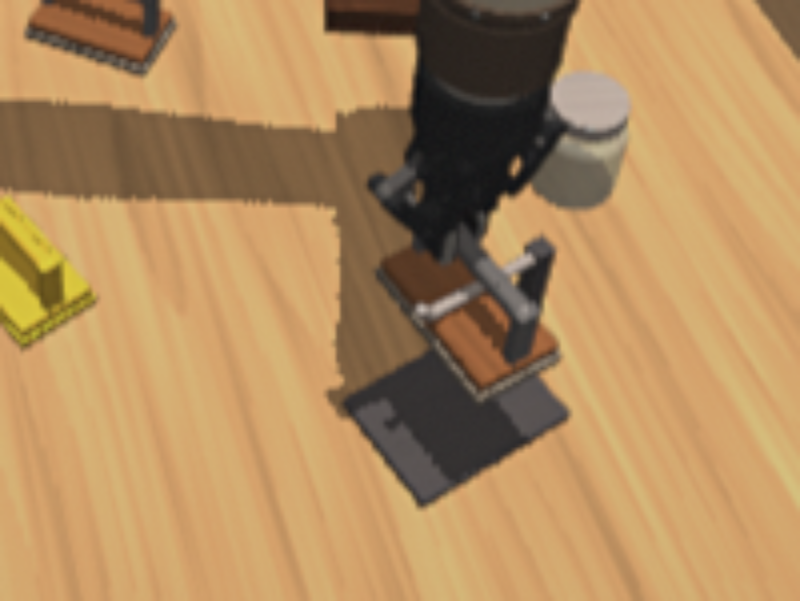

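```bash
S='from h import *
show()'; python3 -m creep '[[[0,0,-2],[0,0,0],-1],[[0,0,-6],[0,0,0],-1],[[0,0,-11],[0,0,0],-1],[[0,0,-15],[0,0,0],-1],[[0,0,-16],[0,0,0],-1],[[0,0,-16],[0,0,0],-1]]' >/dev/null; python3 -c "$S"
python3 -m creep '[[[0,0,-1],[0,0,0],-1],[[0,0,-1],[0,0,0],-1]]' >/dev/null; python3 -c "$S"
python3 -m creep '[[[0,0,-1],[0,0,0],-1],[[0,0,-1],[0,0,0],-1]]' >/dev/null; python3 -c "$S"
python3 -m creep '[[[0,0,-1],[0,0,0],-1],[[0,0,-1],[0,0,0],-1]]' >/dev/null; python3 -c "$S"
```

```text
t 25.07 TCP [ 541.5 -347.2  149.6] jaw yaw 14.5 appr [-0.002  0.001 -1.   ] F [-0.48 -0.54 -4.52] T [ 0.096  0.062 -0.038] w 12.7 j [-0.32  0.48 -0.05 -0.   -1.04 -2.57]
t 25.23 TCP [ 542.1 -347.4  149.5] jaw yaw 14.5 appr [ 0. -0. -1.] F [ 0.8   0.42 -5.36] T [ 0.142  0.062 -0.001] w 12.6 j [-0.32  0.48 -0.05  0.   -1.04 -2.57]
t 25.40 TCP [ 542.  -347.3  148.4] jaw yaw 14.5 appr [ 0.  0. -1.] F [-0.01 -0.53 -5.3 ] T [ 0.1    0.004 -0.038] w 12.8 j [-0.32  0.48 -0.06 -0.   -1.03 -2.57]
t 25.57 TCP [ 542.  -347.3  147.3] jaw yaw 14.5 appr [-0.  0. -1.] F [ 0.47 -0.12 -4.47] T [0.087 0.023 0.015] w 12.9 j [-0.32  0.48 -0.06 -0.   -1.03 -2.57]
```

```bash
S='from h import *
show()'; 
python3 -m creep '[[[0,0,-1],[0,0,0],-1],[[0,0,-1],[0,0,0],-1]]' >/dev/null; python3 -c "$S"
python3 -m creep '[[[0,0,-0.7],[0,0,0],-1],[[0,0,-0.7],[0,0,0],-1]]' >/dev/null; python3 -c "$S"
python3 -m creep '[[[0,0,-0.7],[0,0,0],-1],[[0,0,-0.7],[0,0,0],-1]]' >/dev/null; python3 -c "$S"
```

```text
t 25.73 TCP [ 541.9 -347.3  146.2] jaw yaw 14.5 appr [-0.  0. -1.] F [ 0.39  0.98 -4.63] T [0.167 0.045 0.013] w 12.4 j [-0.32  0.48 -0.06 -0.   -1.03 -2.57]
t 25.90 TCP [ 542.  -347.4  146. ] jaw yaw 14.5 appr [ 0. -0. -1.] F [-1.39  0.11 -4.09] T [ 0.167  0.158 -0.016] w 12.7 j [-0.32  0.48 -0.06  0.   -1.03 -2.57]
t 26.07 TCP [ 542.1 -347.4  145.9] jaw yaw 14.5 appr [ 0. -0. -1.] F [-1.27  1.87 -0.1 ] T [0.504 0.497 0.003] w 12.7 j [-0.32  0.48 -0.06  0.   -1.03 -2.57]
```

```bash
python3 -m creep '[[[0,0,-0.2],[0,0,0],-0.6],[[0,0,-0.2],[0,0,0],-0.4],[[0,0,-0.2],[0,0,0],-0.25],[[0,0,-0.2],[0,0,0],-0.25],[[0,0,-0.2],[0,0,0],-0.25]]'
python3 - <<'E'
from h import *
show()
for n in("scene","side"):
    im,d=arm.get_image(n)
    b=im[264:384,60:260,::-1] if n=="scene" else im[230:384,200:400,::-1]
    cv2.imwrite(f"pics/{n}10.png",cv2.resize(b,None,fx=4,fy=3.9))
E
```

```text
clock: 26.48
position: [542.3, -347.5, 145.2]
ee_rot: [0.702, 0.09, -0.089, -0.701]
contact_force: [-0.8, -0.7, -0.6]
gripper_width: 31.7
t 26.48 TCP [ 542.3 -347.5  145.2] jaw yaw 14.5 appr [ 0.001 -0.001 -1.   ] F [-0.75 -0.74 -0.58] T [-0.02   0.013 -0.047] w 31.7 j [-0.32  0.48 -0.06  0.   -1.03 -2.57]
```

View pics/scene10.png

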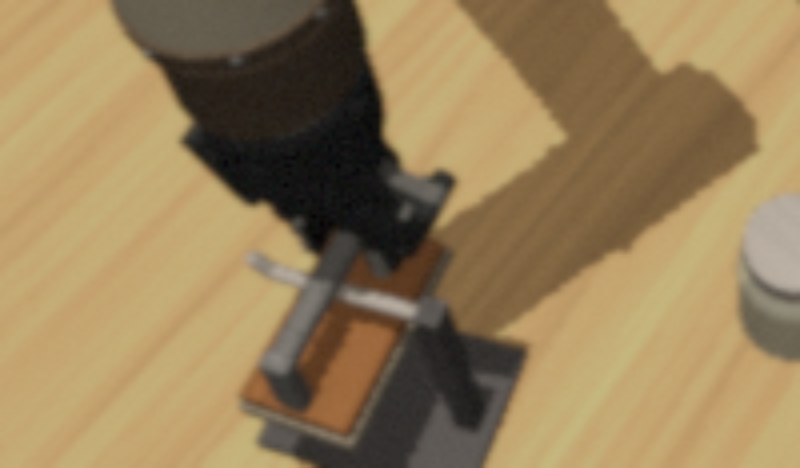

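View pics/side10.png

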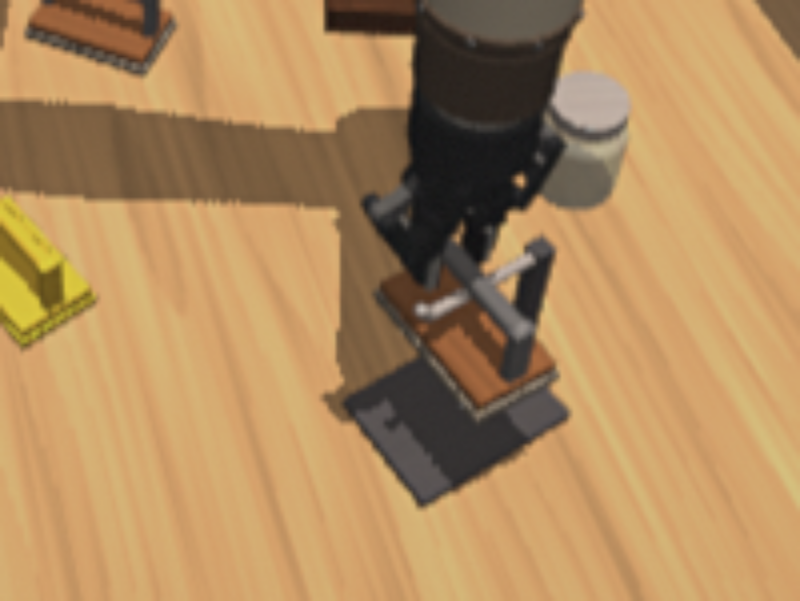

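```bash
python3 -m creep '[[[0,0,8],[0,0,0],-0.25],[[0,0,28],[0,0,0],-0.25],[[0,0,55],[0,0,0],-0.25],[[-3,8,75],[0,0,0],0.1],[[-14,40,80],[0,0,0.08],0.1],[[-27,76,80],[0,0,0.16],0.1],[[-40,112,80],[0,0,0.24],0.1],[[-53,148,80],[0,0,0.32],0.1],[[-66,184,75],[0,0,0.4],0.1],[[-79,220,65],[0,0,0.48],0.1],[[-92,256,50],[0,0,0.56],0.1],[[-105,292,35],[0,0,0.63],0.1]]'; python3 -m creep '[[[-13,36,-18],[0,0,0],0.1],[[-26,72,-36],[0,0,0],0.1],[[-34,94,-50],[0,0,0],0.1],[[-34,96,-68],[0,0,0],0.1],[[-34,96,-68],[0,0,0],0.1]]'
python3 - <<'E'
from h import *
show()
w,c=wcloud("pics/w11.png")
m=abs(w[:,2])<15; w[:,2]-=np.median(w[m][:,2])
print("M",fit(w,60,76,401,39,75),fit(w,10,26,401,39,80))
for n,o in(("scene",1.1),("side",-2.2)):
    im,d=arm.get_image(n); w,c=cloud(n,im,d); w[:,2]-=o
    cv2.imwrite(f"pics/{n}11.png",im[:,:,::-1])
    u=np.array([.968,.25]); v=np.array([-.25,.968]); O=np.array([554.5,-368.5])
    hx=(w[:,:2]-O)@u; hy=(w[:,:2]-O)@v; z=w[:,2]
    m=(hx>-60)&(hx<34)&(abs(hy)<90)&(z>105)&(z<128); P=np.c_[hx[m],hy[m]].astype(np.float32)
    A=np.c_[hx[m],hy[m],np.ones(m.sum())]
    print(n," hung slab",cv2.minAreaRect(P),"plane",np.linalg.lstsq(A,z[m],rcond=None)[0])
E
```

```text
clock: 27.58
position: [436.8, -53.9, 180.6]
ee_rot: [0.639, 0.305, -0.302, -0.638]
contact_force: [0.9, 1.3, 0.5]
gripper_width: 47.0
clock: 28.0
position: [401.1, 41.3, 110.2]
ee_rot: [-0.639, -0.302, 0.305, 0.639]
contact_force: [-0.5, 0.2, 0.1]
gripper_width: 47.0
t 28.00 TCP [401.1  41.3 110.2] jaw yaw 50.8 appr [-0.004 -0.002 -1.   ] F [-0.55  0.16  0.06] T [-0.023 -0.01   0.015] w 47.0 j [ 0.51  0.15 -0.67 -0.   -0.75 -2.76]
M (array([384.1,  56.9]), array([60.5, 15.5]), -38.4, 1591) (array([392.2,  49.7]), array([86.2, 63.1]), -38.9, 4292)
scene  hung slab ((-6.5021514892578125, -2.9092330932617188), (63.33473205566406, 108.47759246826172), 0.5705195665359497) plane [-4.83712506e-02  8.68666053e-03  1.16264341e+02]
side  hung slab ((-6.223291397094727, -3.8988685607910156), (64.55301666259766, 110.8019027709961), 0.4264738857746124) plane [5.95593501e-02 1.00809552e-02 1.17647320e+02]
```

View pics/w11.png

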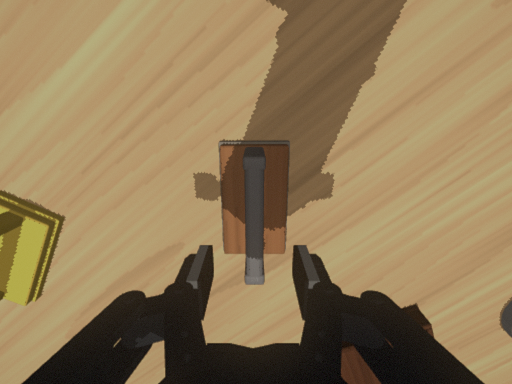

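View pics/side11.png

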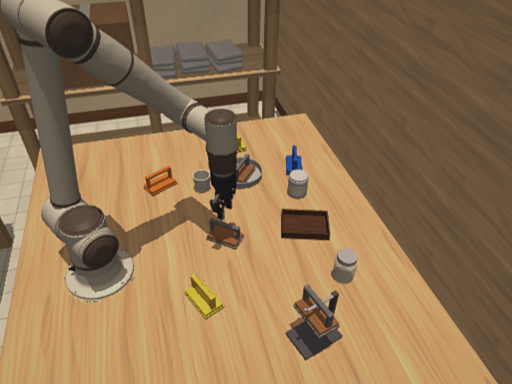

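L hangs still on the hook at side pixel (318,315). Now M goes to the tray.

```bash
python3 -m creep '[[[1,-1,-32],[0,0,0],0.1],[[1,-1,-58],[0,0,0],0.1],[[1,-1,-64],[0,0,0],0.1],[[1,-1,-64],[0,0,0],-0.3],[[1,-1,-64],[0,0,0],-1],[[1,-1,-64],[0,0,0],-1],[[1,-1,-64],[0,0,0],-1],[[1,-1,-64],[0,0,0],-1]]'; python3 -c "
from h import *
show()"; python3 -m creep '[[[0,0,3],[0,0,0],-1],[[0,0,12],[0,0,0],-1],[[0,0,28],[0,0,0],-1],[[0,0,46],[0,0,0],-1],[[0,0,58],[0,0,0],-1],[[0,0,61],[0,0,0],-1]]'; python3 -c "
from h import *
show()"
```

```text
clock: 28.82
position: [405.1, 39.7, 49.3]
ee_rot: [0.639, 0.303, -0.301, -0.639]
contact_force: [0.6, -3.7, 6.6]
gripper_width: 12.9
t 28.82 TCP [405.1  39.7  49.3] jaw yaw 50.6 appr [ 0.003  0.001 -1.   ] F [ 0.56 -3.74  6.59] T [-0.958 -0.129 -0.038] w 12.9 j [ 0.5   0.27 -0.74  0.   -0.55 -2.76]
clock: 29.32
position: [404.4, 40.2, 110.3]
ee_rot: [-0.639, -0.304, 0.301, 0.639]
contact_force: [0.7, 0.9, -5.1]
gripper_width: 12.6
t 29.32 TCP [404.4  40.2 110.3] jaw yaw 50.6 appr [ 0.003  0.002 -1.   ] F [ 0.74  0.95 -5.06] T [ 0.049 -0.114 -0.021] w 12.6 j [ 0.5   0.16 -0.67 -0.   -0.74 -2.76]
```

```bash
python3 -m creep '[[[10,-1,0],[0,0,0.03],-1],[[32,-2,0],[0,0,0.07],-1],[[62,-4,0],[0,0,0.12],-1],[[94,-6,0],[0,0,0.17],-1],[[126,-8,0],[0,0,0.22],-1],[[158,-10,0],[0,0,0.27],-1],[[190,-12,0],[0,0,0.32],-1],[[220,-14,0],[0,0,0.373],-1],[[246,-16,0],[0,0,0.373],-1],[[264,-17,0],[0,0,0.373],-1],[[271,-17,0],[0,0,0.373],-1],[[271,-17,0],[0,0,0.373],-1]]'
python3 - <<'E'
from h import *
show()
for n,o in(("scene",1.1),("side",-2.2)):
    im,d=arm.get_image(n); w,c=cloud(n,im,d); w[:,2]-=o
    print(n,"slab",fit(w,66,90,676,23,70),"tray",fit(w,24,36,675,22,130))
E
```

```text
clock: 30.32
position: [675.1, 22.7, 106.1]
ee_rot: [-0.572, -0.414, 0.416, 0.573]
contact_force: [-0.3, -0.2, -5.0]
gripper_width: 12.9
t 30.32 TCP [675.1  22.7 106.1] jaw yaw 71.9 appr [-0.003  0.    -1.   ] F [-0.25 -0.2  -5.03] T [0.045 0.009 0.011] w 12.9 j [ 0.27  0.57 -0.01 -0.   -0.99 -2.16]
scene slab (array([668.1,  20.7]), array([109.9,  61.9]), -16.6, 622) tray (array([673.1,  23.3]), array([161.8, 116.9]), -18.1, 339)
side slab (array([668.1,  20.3]), array([107.7,  67.6]), -17.2, 437) tray (array([676.5,  20.5]), array([157.8, 122.1]), -18.3, 212)
```

```bash
S='from h import *
show()'; python3 -m creep '[[[3,0.5,-4],[0,0,0],-1],[[5.5,1,-14],[0,0,0],-1],[[5.5,1,-26],[0,0,0],-1],[[5.5,1,-37],[0,0,0],-1],[[5.5,1,-44],[0,0,0],-1],[[5.5,1,-47],[0,0,0],-1],[[5.5,1,-47],[0,0,0],-1]]' >/dev/null; python3 -c "$S"
python3 -m creep '[[[0,0,-1],[0,0,0],-1],[[0,0,-1],[0,0,0],-1]]' >/dev/null; python3 -c "$S"
python3 -m creep '[[[0,0,-1],[0,0,0],-1],[[0,0,-1],[0,0,0],-1]]' >/dev/null; python3 -c "$S"
python3 -m creep '[[[0,0,-1],[0,0,0],-1],[[0,0,-1],[0,0,0],-1]]' >/dev/null; python3 -c "$S"
```

```text
t 31.00 TCP [679.5  23.5  60.1] jaw yaw 72.0 appr [-0.003 -0.001 -1.   ] F [-0.72  0.96 -6.21] T [-0.038  0.003  0.028] w 13.0 j [ 0.27  0.62 -0.04 -0.   -0.91 -2.16]
t 31.17 TCP [681.   23.7  61.3] jaw yaw 72.0 appr [ 0.001  0.    -1.   ] F [-0.1  1.3 -4.9] T [-0.002 -0.016  0.032] w 12.7 j [ 0.27  0.62 -0.04  0.   -0.91 -2.16]
t 31.33 TCP [680.8  23.7  60.3] jaw yaw 72.0 appr [ 0.001  0.    -1.   ] F [-0.14  0.12 -4.93] T [-0.011 -0.052 -0.023] w 12.7 j [ 0.27  0.62 -0.04 -0.   -0.9  -2.16]
t 31.50 TCP [680.5  23.7  58.9] jaw yaw 72.0 appr [ 0.  0. -1.] F [-0.24 -0.09 -5.41] T [-0.038 -0.012 -0.028] w 12.5 j [ 0.27  0.63 -0.04 -0.   -0.9  -2.16]
```

```bash
S='from h import *
show()'; python3 -m creep '[[[0,0,-1.5],[0,0,0],-1],[[0,0,-2],[0,0,0],-1]]' >/dev/null; python3 -c "$S"
python3 -m creep '[[[0,0,-1],[0,0,0],-1],[[0,0,-1],[0,0,0],-1]]' >/dev/null; python3 -c "$S"
python3 -m creep '[[[0,0,-1],[0,0,0],-1],[[0,0,-1],[0,0,0],-1]]' >/dev/null; python3 -c "$S"
```

```text
t 31.67 TCP [680.4  23.6  56.7] jaw yaw 72.0 appr [-0.  0. -1.] F [ 0.37 -0.44 -5.21] T [-0.037  0.018  0.034] w 12.6 j [ 0.27  0.63 -0.04 -0.   -0.9  -2.16]
t 31.83 TCP [680.5  23.6  55.7] jaw yaw 72.0 appr [-0. -0. -1.] F [ 0.63 -0.15 -4.99] T [-0.046 -0.026 -0.012] w 13.2 j [ 0.27  0.63 -0.05  0.   -0.9  -2.16]
t 32.00 TCP [680.6  23.5  55.5] jaw yaw 72.0 appr [ 0. -0. -1.] F [-2.46 -0.16 -1.45] T [-0.146  0.42  -0.001] w 12.4 j [ 0.27  0.63 -0.05  0.   -0.89 -2.16]
```

```bash
python3 -m creep '[[[0,0,-0.4],[0,0,0],-0.6],[[0,0,-0.4],[0,0,0],-0.2],[[0,0,-0.4],[0,0,0],0.1],[[0,0,-0.4],[0,0,0],0.1],[[0,0,10],[0,0,0],0.1],[[0,0,35],[0,0,0],0.1],[[0,0,70],[0,0,0],0.1],[[-30,0,100],[0,0,0],0.1],[[-70,0,120],[0,0,0],0.1],[[-110,0,130],[0,0,0],0.1],[[-145,0,130],[0,0,0],0.1],[[-180,0,130],[0,0,0],0.1]]'
python3 - <<'E'
from h import *
show()
for n,o in(("scene",1.1),("side",-2.2)):
    im,d=arm.get_image(n); w,c=cloud(n,im,d); w[:,2]-=o
    cv2.imwrite(f"pics/{n}12.png",im[:,:,::-1])
    print(n,"M bar",fit(w,66,84,678,22,75),"tray",fit(w,24,36,675,22,130),"R bar",fit(w,64,80,534,350,75),"tin",fit(w,24,34,533,350,110))
    for nm,x,y,r,lo,hi in(("jar",714,-203,60,85,105),("can",710,199,60,75,105),("cup",372,314,60,58,75)): print(nm,fit(w,lo,hi,x,y,r))
    u=np.array([.968,.25]); v=np.array([-.25,.968]); O=np.array([554.5,-368.5])
    hx=(w[:,:2]-O)@u; hy=(w[:,:2]-O)@v; z=w[:,2]
    m=(hx>-60)&(hx<34)&(abs(hy)<90)&(z>105)&(z<128); P=np.c_[hx[m],hy[m]].astype(np.float32)
    print(" hung slab",cv2.minAreaRect(P),"z",np.median(z[m]))
    # slab height of M, R
    for nm,x,y in(("M",678,22),("R",534,348)):
        cc=c.astype(int); k=(np.hypot(w[:,0]-x,w[:,1]-y)<50)&(z>15)&(z<45)&(cc[:,0]>cc[:,2]*1.6); 
        A=np.c_[w[k][:,0]-x,w[k][:,1]-y,np.ones(k.sum())]; print(nm,"slab plane",np.round(np.linalg.lstsq(A,z[k],rcond=None)[0],3),k.sum())
E
```

```text
clock: 33.0
position: [499.2, 23.6, 187.0]
ee_rot: [0.573, 0.417, -0.414, -0.572]
contact_force: [-0.0, 1.1, 0.1]
gripper_width: 46.6
t 33.00 TCP [499.2  23.6 187. ] jaw yaw 72.0 appr [ 0.004  0.001 -1.   ] F [-0.03  1.13  0.11] T [ 0.071  0.042 -0.02 ] w 46.6 j [ 0.37  0.21 -0.36  0.   -0.99 -2.26]
scene M bar (array([674.7,  24. ]), array([104.,  18.]), -18.3, 234) tray (array([673.2,  23. ]), array([161.3, 117.4]), -17.7, 964) R bar (array([533.1, 346.6]), array([103.3,  21. ]), 52.4, 146) tin (array([532. , 353.1]), array([166.8, 161.9]), -60.1, 408)
jar (array([ 714.2, -202.2]), array([58.4, 54.6]), -56.7, 561)
can (array([709.4, 198.6]), array([66.9, 65.2]), 42.6, 383)
cup (array([378.9, 327. ]), array([67. , 35.2]), -31.9, 54)
 hung slab ((-6.460081100463867, -1.7663383483886719), (110.66670989990234, 64.49883270263672), 89.19279479980469) z 117.05826054081892
M slab plane [5.0000e-03 2.3000e-02 2.5728e+01] 526
R slab plane [-1.2000e-02  3.7000e-02  2.4047e+01] 342
side M bar (array([676.1,  20.6]), array([102.9,  17.4]), -18.1, 141) tray (array([676.7,  21.5]), array([157.7, 122.7]), -18.0, 502) R bar (array([518.6, 322.2]), array([45.6, 17.2]), 43.4, 38) tin (array([521.3, 344.8]), array([158.9, 138.9]), -56.3, 113)
jar (array([ 714.8, -205.4]), array([56.4, 55.9]), -26.2, 280)
can (array([711.2, 197.4]), array([67.5, 65.1]), 39.3, 199)
cup (array([373.7, 313.2]), array([66. , 61.2]), 69.4, 69)
 hung slab ((-8.934574127197266, -4.421215057373047), (62.5001335144043, 110.37194061279297), 3.4568567276000977) z 117.50530101788323
M slab plane [7.0000e-03 4.0000e-03 2.5502e+01] 347
R slab plane [ 1.0000e-02 -2.2000e-02  2.2289e+01] 119
```

View pics/scene12.png

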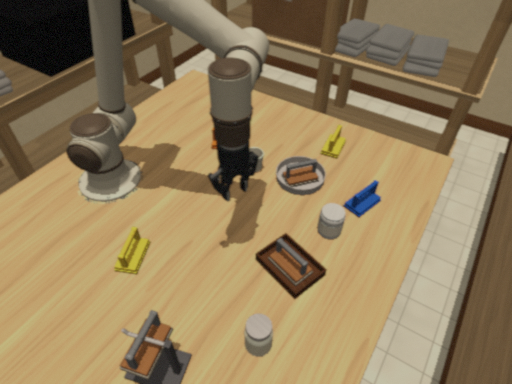

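View pics/side12.png

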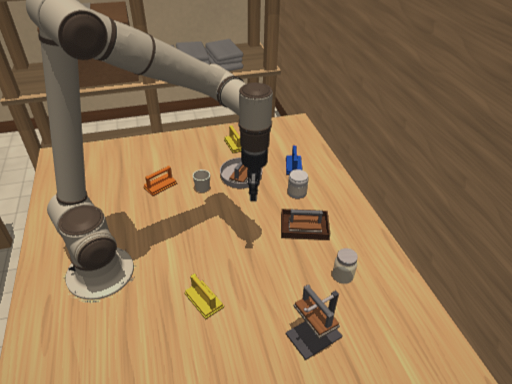

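The scene shows L on the hook (150,345), M in the tray (290,262) and R in the tin (301,174). The bystanders haven't moved. The odd scene-camera cup fit is the gripper partly hiding the cup; the side view puts it unchanged. Settling, then handing in.

```bash
python3 -m creep '[[[0,0,0],[0,0,0],0.1],[[0,0,0],[0,0,0],0.1],[[0,0,0],[0,0,0],0.1],[[0,0,0],[0,0,0],0.1]]'; python3 -c "
from h import *
show(); print(arm.job_done())"
```

```text
clock: 33.43
position: [501.7, 23.8, 184.8]
ee_rot: [0.572, 0.416, -0.415, -0.572]
contact_force: [-0.2, 0.6, -0.2]
gripper_width: 47.2
t 33.43 TCP [501.7  23.8 184.8] jaw yaw 72.0 appr [ 0. -0. -1.] F [-0.22  0.65 -0.24] T [-0.02  -0.035  0.011] w 47.2 j [ 0.37  0.22 -0.36  0.   -0.99 -2.26]
the job is handed in; nothing more can be done
None
```

I dragged all three blocks 68–77 mm and left them on the table. I then hung the coarsest on the hook and set the middle one in the tray and the smoothest in the tin. The job was handed in at 33.4 s of the 72 s allowed.

**Which block is which**

| Block (start position, scene camera) | Friction coefficient felt | Judged | Placed |
|---|---|---|---|
| L (258,205) | about 0.63 | coarsest | hook |
| M (220,236) | about 0.45 | middle | tray |
| R (195,279) | about 0.25 | smoothest | tin |

The same order came out whether the blocks were lightly or heavily loaded. An extra push on L alone gave about 0.66.

**Last checks**
- **Hook:** the coarsest block hangs level, about 6–9 mm from the seat. Its sole is about 97 mm up.
- **Tray:** the middle block lies flat, within about 2 mm of centre.
- **Tin:** the smoothest block lies flat, about 4–6 mm off centre.
- **Bystanders:** the jar, can and cup were within about 2 mm of where they started, and the gripper was touching nothing.

**What disagreed**
- **Friction values:** they lie closer together than the stated forces imply (about 0.75, 0.35 and 0.12). The grip was also pressing down on the blocks, so I relied on the order rather than the values.
- **Cup:** the last scene-camera fit was off because the gripper hid part of the cup. The side camera showed it unmoved.
- **Tin block:** the side camera saw it only partly, so its position comes from the scene camera.

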